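# Seat a post base in the weld jig and nip up the strap clamp's wing nut

### The job

Slide the loose bare-steel post base fully home into its corner of the weld jig, flat on the deck and snug against all three brass stops with its flange under the nose of the blue clamp strap. Then screw the brass-coloured wing nut down clockwise, in short turns between the two posts, until the strap holds the flange firmly: stop as soon as the nut has clearly gone tight, do not force it. Seat the post gently, do not knock the red-primed finished post, let everything go, and leave the other things on the table where they are.

Things in the scene. Friction and masses are not known exactly. Their poses are not given: they have to be found in the camera images.
- jig: Slate-grey jig plate on the welding table, 180 (x) x 365 (y) x 15 mm, fixed; deck surface at z = 15 mm. Origin on the table on the axis of the clamp's stud and wing nut; y runs from the stud towards the loose post, z up. The deck reaches from y = -160 to +205 mm and x = -90 to +90 mm.
- home (a point): Point on the jig deck where the post's origin lies when it is fully home: jig x = 0, y = 95 mm, z = 15 mm. Home, the post's axes are parallel to the jig's.
- stops: Three brass stops fixed on the deck (origin and axes as the jig). Two blocks 20 x 16 x 18 mm high at jig x = -33 and +33 mm, either side of the strap; their faces at jig y = 50 mm meet the home flange's edge. One bar, 20 mm high, jig y = 62 to 137 mm: its face at jig x = +45 mm meets the home flange's +x edge. 10 to 20 N seats the post; do not ram them (45 N).
- post: The work, loose, 0.85 kg, bare grey steel: flange 90 x 90 x 8 mm with an upright square tube 40 x 40 mm on its middle, tube top 143 mm above the origin. Origin: centre of the flange's underside; x, y along its edges, z up. It starts standing on the jig deck, 20 to 38 mm beyond home in jig y, 4 to 14 mm short of the bar in jig x, turned up to 0.12 rad. A square pinch on the tube straightens it.
- finished_post: The same post in red-brown primer, bolted to the jig at jig y = -95 mm. Keep off it. Its tube and the home post's tube stand 75 mm either side of the wing nut's axis and rise to 158 mm above the table, well above the nut: the gripper's body must pass between them, so it can swing only some 40 degrees either side of the jig's x axis.
- clamp: The strap clamp with all its parts; origin on the stud's axis, level with the jig deck but for packing (1.2 mm more or less), axes as the jig. Blue strap 30 mm wide, 132 mm long, along jig y: its heel pivots on the finished post's flange, its rounded nose, 60 mm from the stud, hangs 2 to 6 mm over the loose flange (top 23 mm above the table). A spring holds it up, the nut drives it down.
- wingnut (a joint): Nut angle (rad), grows clockwise seen from above (tightening). Starts at -0.4 to 0.3; the nose meets the flange somewhere from 1.4 to 2.8, no telling where. Steady drag 0.30 N m either way, stays where left. Once the nose bears, torque climbs 0.33 N m per rad: firmly tight is 0.40 to 0.52 N m while turning (50 to 115 N at the nose, best 0.45 N m); over 120 N (0.53 N m) is overtightened.
- nut_top (a point): On the nut's axis, level with the wing tips, 36 mm above the nut's underside; about 78 mm above the table when open, sinking 1 mm per rad. Hub 23 mm in diameter, 9 mm high; on it a plate 10 mm thick, 34 mm long, up to 25 mm; at its ends wings 10 mm thick up to 36 mm, 60 mm over both. Pinch it across the 10 mm or over the 60 mm. Below: a washer 32 mm wide, 3 mm thick, then the strap.
- nut_ear (a point): Outer end of one wing's tip, 30 mm from the axis, as high as nut_top: shows where the wings point. At joint value 0 they lie at -1.17 rad from the jig's x axis (seen from above, counter-clockwise positive).
- clamp_a: Bystander: screw clamp with wooden handle and orange jaws, 300 mm long, lying on the table.
- clamp_b: Bystander: screw clamp with black handle and yellow jaws, 300 mm long, lying on the table.
- wire_brush: Bystander: brush lying on the table.
- chip_hammer: Bystander: hammer lying on the table.
- spray_can: Bystander: blue can, 64 mm in diameter, 190 mm high, standing on the table.
- magnet_square: Bystander: red magnetic welding square, 115 mm, 18 mm thick, lying on the table.
- tube_offcut: Bystander: offcut of square tube 40 x 40 x 160 mm lying on the table.

How it is judged (in metres and radians):
On the way, in this order (a step that is already met when the one before it is completed fails the run):
1. the loose post base stands fully home against its stops, the strap not yet bearing on it (horizontal distance between post and home below 0.0035 m and angle between the x axis of post and the x axis of jig, either way round below 0.035 rad and angle between post's own z axis and vertical below 0.03 rad and height (world z) of post below 0.018 m and contact force between clamp and post below 20 N), for 0.2 s.
2. the wing nut is turned down until the strap presses firmly on the flange, the post still home (horizontal distance between post and home below 0.0035 m and angle between the x axis of post and the x axis of jig, either way round below 0.035 rad and angle between post's own z axis and vertical below 0.03 rad and height (world z) of post below 0.018 m and contact force between clamp and post above 50 N), for 0.2 s.
At the end, for the whole second after the job is handed in: The post base stands upright on the jig deck, at rest, within 3.5 mm and 2 degrees of home against the three stops, and the strap presses on its flange with 50 to 120 N (all of step 2 and contact force between clamp and post below 120 N and linear speed of post below 0.01 m/s); the robot touches nothing.
It fails at once if the wing nut is overtightened: the strap presses on the flange with more than 120 N (contact force between clamp and post above 120 N).
It fails at once if the post is rammed against the stops with more than 45 N (contact force between post and stops above 45 N).
It fails at once if the finished post is knocked with more than 10 N (contact force between any of the fingers, the arm and finished_post above 10 N).
It fails at once if a bystander is shifted by more than 20 mm (distance of any of clamp_a, clamp_b, wire_brush, chip_hammer, spray_can, magnet_square, tube_offcut from where it was at the start of the episode above 0.02 m).
It also fails if it takes over 72 s, if anything falls off the work surface, if the arm or the gripper's body presses on something with over 40 N, if the wrist force passes 120 N, or if a joint passes its speed limit or range.

### The arm

A 6-joint arm with a two-finger parallel gripper is mounted at the origin on the work surface. World frame = base frame: x ahead of the robot, y to its left, z up, the work surface at z = 0. Lengths are in m, angles in degrees, forces in N, time in s.
With the tool pointing down it reaches from about 0.35 to 0.875 m from the base axis. Payload 4.2 kg.
Tool frame: the origin (TCP) lies between the finger pads; the fingertips stand 19 mm ahead of it and the grasp point (between the pads) is the TCP; z points along the fingers, y is the line along which they close (so a half turn about z gives the same grasp; the last joint's range is limited). The gripper opens to 87 mm and grips with 3 to 60 N. Pads are 19 mm wide; open, the fingers measure 117 mm over their backs; the gripper's body (75 mm by 190 mm) begins 51 mm behind the grasp point.
Start: joints at [83.285, 22.042, 0.453, 0, -68.411, -14.817], TCP at [0.229, 0.581, 0.242] pointing down, gripper open.
Joint ranges: [-179.83, 179.83], [-69.29, 118.12], [-61.27, 80.66], [-181.25, 117.63], [-171.15, -9.14], [-177.46, 177.46]. Speed limits (degrees/s): [159.86, 159.86, 180, 180, 180, 180].

### API

Orientations are given as a 3x3 rotation matrix whose columns are the frame's x, y, z axes.
In Python, from station import r gives the robot as it stands.
- The arm moves only by the tool drive_tool, never from a script. Its argument "steps" is one flat list of numbers, 7 for each row, row after row: the turn, a rotation vector about the tool's x, y, z in rad, then the shift along the tool's x, y, z in m, then the opening, from 0 (shut) to 1 (fully open). A call has 1 to 10 rows; each row shifts and turns the commanded pose from where the row before left it, along the tool's axes as they then stand; what a row does not reach is not made up. A row lasts 1/12 s, in which the tool goes at most 41.7 mm and 7.16 degrees, less where a joint would pass 70% of its speed; a pose out of reach is approached as far as the arm can. A call is refused whole if a number of a shift passes 0.0417 or a number of a turn 0.125, either way. A call with a gripper value outside its range is refused whole. The fingers move at their own pace and stop on an object; the grip force is fixed at half the most. Time passes only in rows, so rows that do not move let the fingers close. It gives the time, the measured TCP pose, the force, the opening and the grip force at its end, in the units of the state.
- r.sense(): the state, without advancing time (a new reading comes with each control period).
- r.capture(name): name is "scene" or "top" or "wrist"; returns the picture (420x560x3 uint8, blue, green, red); there is no depth.
- r.camera_params(name): a dict with "camera_matrix" (3x3 intrinsics, pixels), "k1" (the pictures are not rectified: a ray, as slopes to the right and down, at radius r is drawn at 1 + k1 r^2 times it, then the intrinsics apply), "extrinsics" (4x4, takes a point from world to camera coordinates). Camera axes: x right, y down, z forward; pixel columns grow to the right and rows downward; lengths in m; the calibration is good to about 2 mm. A picture is of the moment at which its call begins: read the wrist's pose just before it. camera_params takes no time and is no camera call; for the wrist camera it gives the pose at the moment of the call.
- r.finish_job(): hands the job in; it is judged then, once.
The state is a dict: "time_s": time; "joints": joint angles; "joint_velocities": joint speeds; "effort": joint torques, N m; "tcp_pos": TCP position; "ee_rot": TCP orientation; "wrist_force": force on the tool from outside, world axes, zero at the start; "moment": the same for the moment, N m; "gripper_width": opening from 0.0 (shut) to 1.0 (fully open); "gripper_force": force on a finger pad.
Only numpy, scipy, OpenCV 4.12 (cv2) and the standard library are available. Lean on these libraries where they do the work, as an engineer would, in place of code of your own. Each camera call takes 0.05 s, during which the arm holds its last target. There are 200 camera calls.

## Working session

There is one attempt and no reset: what is moved stays moved. The work goes in short steps, Python scripts to look and compute and a tool call to move; the robot and the scene stay as the last step left them, time stands still between calls to the robot, and variables do not carry over. Pictures are saved under pics/ and viewed, at most 10 in all, crops included, and the job is handed in when it is done.

Besides the shell and the picture viewer there is one more tool, called after "Request:" by a JSON object that holds its "op" and its "data", one argument or row to a line. drive_tool: Moves the arm, as the interface text tells. Its arguments: {"type":"object","properties":{"steps":{"type":"array"}},"required":["steps"]}

```bash
mkdir -p pics; ls; python3 - <<'E'
from station import r
import cv2,numpy as np
s=r.sense(); print(s)
for n in("scene","top","wrist"):
    p=r.camera_params(n); print(n,p)
    cv2.imwrite(f"pics/{n}0.png",r.capture(n))
E
```

```text
pics
{'time_s': 0.0, 'joints': array([ 8.32845647e+01,  2.20886154e+01,  3.78225419e-01, -2.92745034e-02,
       -6.84125825e+01, -1.48158294e+01]), 'joint_velocities': array([ 0.05536155, -0.06106744,  0.0296967 , -0.00069095,  0.02969941,
        0.00245517]), 'effort': array([ 5.64942968e-05, -3.90664887e+01,  1.87406266e+01,  4.21995431e+00,
        1.09397108e-02, -1.87571604e-04]), 'tcp_pos': array([0.22915869, 0.5808454 , 0.24047083]), 'ee_rot': array([[ 9.30148277e-01, -3.67183415e-01, -7.22814608e-04],
       [-3.67184116e-01, -9.30145965e-01, -2.07594552e-03],
       [ 8.99296766e-05,  2.19634319e-03, -9.99997584e-01]]), 'wrist_force': array([-0.41026101,  0.44968111,  0.71344783]), 'moment': array([ 0.03090065,  0.03682143, -0.00419639]), 'gripper_force': 0.0, 'gripper_width': 0.9977008307714949}
scene {'camera_matrix': array([[449.1295438 ,   0.        , 285.82578924],
       [  0.        , 449.1295438 , 198.81750099],
       [  0.        ,   0.        ,   1.        ]]), 'k1': -0.12284920610882338, 'extrinsics': array([[ 0.0552877 ,  0.99835912,  0.0149111 , -0.01714934],
[... 513 characters left out ...]
,  1.00784105e-02, -6.51358778e-02,
         5.38337866e-01],
       [ 6.50797457e-02, -5.80106257e-03, -9.97863204e-01,
         1.46794972e+00],
       [ 0.00000000e+00,  0.00000000e+00,  0.00000000e+00,
         1.00000000e+00]])}
wrist {'camera_matrix': array([[311.79278239,   0.        , 282.15753502],
       [  0.        , 311.79278239, 209.56434552],
       [  0.        ,   0.        ,   1.        ]]), 'k1': -0.06513052745710304, 'extrinsics': array([[-0.3671644 , -0.93015282,  0.00245701,  0.62484716],
       [-0.88879795,  0.35161662,  0.29394549, -0.0353535 ],
       [-0.27427815,  0.10574253, -0.95581903,  0.39185299],
       [ 0.        ,  0.        ,  0.        ,  1.        ]])}
```

View pics/top0.png

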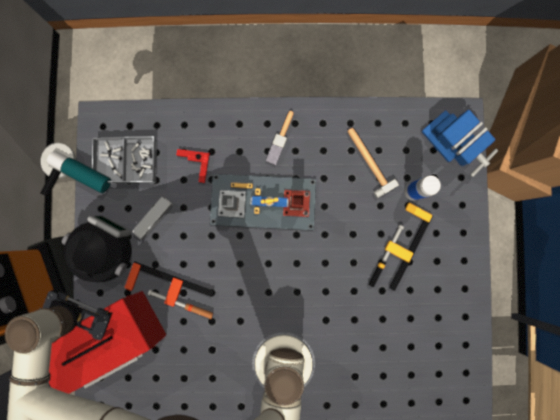

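View pics/scene0.png

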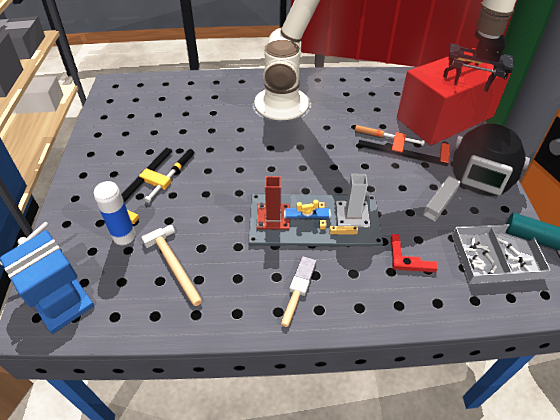

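The top view shows the jig at about (265,203) px, with the nut near (268,202), the loose post at (232,203), the red post at (297,202) and the brass bar at (241,185). So jig y points along world +y and jig x along world +x. The scene view confirms this.

```bash
cat > h.py <<'E'
from station import r
import cv2,numpy as np
def ray(P,uv):
    K=P["camera_matrix"];E=P["extrinsics"]
    d=np.array([(uv[0]-K[0,2])/K[0,0],(uv[1]-K[1,2])/K[1,1]]);u=d.copy()
    for _ in range(20): u=d/(1+P["k1"]*(u@u))
    R=E[:3,:3]; return -R.T@E[:3,3], R.T@np.array([u[0],u[1],1])
def onplane(P,uv,z):
    c,d=ray(P,uv); return c+d*(z-c[2])/d[2]
def proj(P,X):
    K=P["camera_matrix"];E=P["extrinsics"]
    p=E[:3,:3]@np.asarray(X)+E[:3,3]; s=p[:2]/p[2]; s=s*(1+P["k1"]*(s@s))
    return K[:2,:2]@s+K[:2,2]
E
python3 - <<'E'
from h import *
P=r.camera_params("top")
for n,uv,z in(("nut",(268,202),.075),("post",(232,203),.158),("red",(297,202),.158),("bar",(241,185),.035),("c1",(317,178),.015),("c2",(316,227),.015),("c3",(211,229),.015)):
    print(n,onplane(P,uv,z).round(3))
I=cv2.imread("pics/top0.png")[160:250,190:340]
cv2.imwrite("pics/topc.png",cv2.resize(I,None,fx=5,fy=5,interpolation=cv2.INTER_CUBIC))
s=r.sense();P=r.camera_params("wrist")
T=np.eye(4);T[:3,:3]=s["ee_rot"];T[:3,3]=s["tcp_pos"]
print("cam in tool",(np.linalg.inv(T)@np.linalg.inv(P["extrinsics"])).round(3))
E
```

```text
nut [0.559 0.045 0.075]
post [0.55  0.157 0.158]
red [ 0.552 -0.049  0.158]
bar [0.623 0.139 0.035]
c1 [ 0.647 -0.127  0.015]
c2 [ 0.475 -0.121  0.015]
c3 [0.471 0.247 0.015]
cam in tool [[-0.    -0.956 -0.294  0.082]
 [ 1.    -0.     0.    -0.001]
 [-0.    -0.294  0.956 -0.143]
 [ 0.     0.     0.     1.   ]]
```

The plate's measured size checks out: 172 × 368 mm against a nominal 180 × 365. I'm lifting clear and moving toward the jig for close views.

Request:
{"op": "drive_tool", "data": {
  "steps": [0, 0, 0, 0, 0, -0.04, 1, 0, 0, 0, 0, 0, -0.04, 1, 0, 0, 0, 0, 0, -0.04, 1, 0, 0, 0, 0.015, 0.037, 0, 1, 0, 0, 0, 0.015, 0.037, 0, 1, 0, 0, 0, 0.015, 0.037, 0, 1, 0, 0, 0, 0.015, 0.037, 0, 1, 0, 0, 0, 0.015, 0.037, 0, 1, 0, 0, 0, 0.015, 0.037, 0, 1, 0, 0, 0, 0.015, 0.037, 0, 1]
}}

```text
time_s: 0.98
tcp_pos: [0.2317, 0.2997, 0.3611]
ee_rot: [[0.93, -0.367, -0.0], [-0.367, -0.93, -0.0], [-0.0, 0.001, -1.0]]
wrist_force: [-0.2, -0.0, 1.0]
gripper_width: 0.998
gripper_force: 0.0
```

Request:
{"op": "drive_tool", "data": {
  "steps": [0, 0, 0, 0.039, 0.0127, 0, 1, 0, 0, 0, 0.039, 0.0127, 0, 1, 0, 0, 0, 0.039, 0.0127, 0, 1, 0, 0, 0, 0.039, 0.0127, 0, 1, 0, 0, 0, 0.039, 0.0127, 0, 1, 0, 0, 0, 0.039, 0.0127, 0, 1, 0, 0, 0, 0.039, 0.0127, 0, 1, 0, 0, 0, 0.039, 0.0127, 0, 1, 0, 0, 0, 0.039, 0.0127, 0, 1, 0, 0, 0, 0.02, 0.005, 0, 1]
}}

```text
time_s: 1.82
tcp_pos: [0.5355, 0.0519, 0.3604]
ee_rot: [[0.929, -0.37, -0.001], [-0.37, -0.929, -0.001], [-0.001, 0.001, -1.0]]
wrist_force: [0.8, 0.3, -1.3]
gripper_width: 1.002
gripper_force: 0.0
```

Request:
{"op": "drive_tool", "data": {
  "steps": [0, 0, 0.12, 0, 0, 0.012, 1, 0, 0, 0.12, 0, 0, 0.012, 1, 0, 0, 0.12, 0, 0, 0.012, 1, 0, 0, 0.12, 0, 0, 0.012, 1, 0, 0, 0.12, 0, 0, 0.012, 1, 0, 0, 0.12, 0, 0, 0, 1, 0, 0, 0.12, 0, 0, 0, 1, 0, 0, 0.12, 0, 0, 0, 1, 0, 0, 0.12, 0, 0, 0, 1, 0, 0, 0.12, 0, 0, 0, 1]
}}

```text
time_s: 2.65
tcp_pos: [0.5331, 0.0547, 0.3011]
ee_rot: [[-0.011, -1.0, -0.001], [-1.0, 0.011, -0.0], [0.0, 0.001, -1.0]]
wrist_force: [0.4, 0.1, -0.3]
gripper_width: 0.999
gripper_force: 0.0
```

```bash
python3 - <<'E'
from h import *
P=r.camera_params("wrist");I=r.capture("wrist")
cv2.imwrite("pics/w1.png",I);np.save("w1.npy",P["extrinsics"])
cv2.imwrite("pics/w1v.png",cv2.resize(I,(800,600),interpolation=cv2.INTER_CUBIC))
E
```

```text
(no output)
```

View pics/w1v.png

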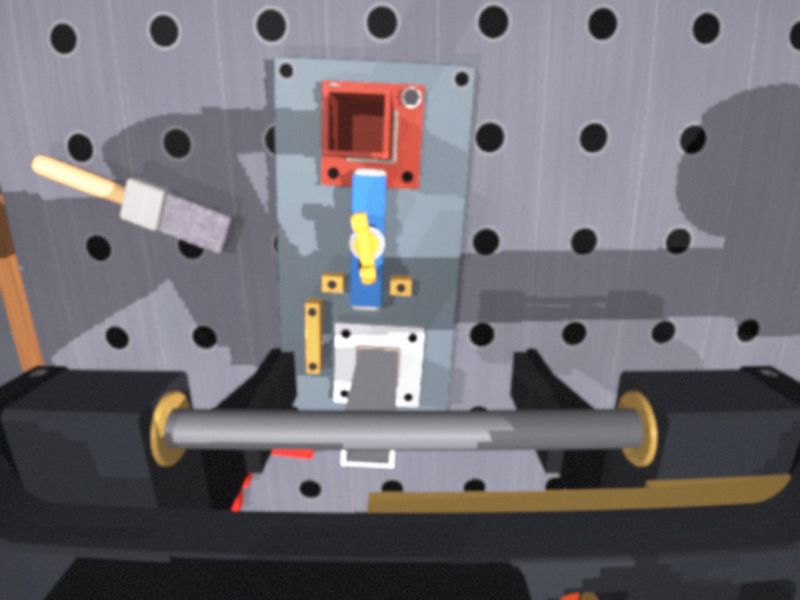

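The wrist view (800 px scale) shows the red post at the top (-y), the blue strap down the middle and the yellow nut at about (367,248). The brass blocks are at (333,284) and (401,287), the bar at (313,337), and the loose flange's corners at about (335,325), (424,331) and (420,405). I'll enlarge a crop to pick corners.

```bash
python3 - <<'E'
from h import *
I=cv2.imread("pics/w1.png")
C=I[110:290,185:340]
cv2.imwrite("pics/w1c.png",cv2.resize(C[:150],None,fx=4,fy=4,interpolation=cv2.INTER_CUBIC))
hsv=cv2.cvtColor(I,cv2.COLOR_BGR2HSV)
for n,lo,hi in(("brass",(12,90,80),(24,255,255)),("yellow",(20,150,150),(35,255,255)),("blue",(100,120,60),(125,255,255)),("red",(0,120,60),(9,255,255))):
    m=cv2.inRange(hsv,lo,hi);m[275:]=0
    cs,_=cv2.findContours(m,0,2)
    for c in cs:
        if cv2.contourArea(c)>25: print(n,cv2.contourArea(c),[np.round(x,1) for x in cv2.minAreaRect(c)])
E
```

```text
brass 565.5 [array([219., 235.]), array([52., 12.]), np.float64(90.0)]
brass 185.5 [array([280.5, 199.5]), array([13., 15.]), np.float64(90.0)]
brass 189.5 [array([232.5, 197.5]), array([13., 15.]), np.float64(90.0)]
brass 1209.0 [array([  7.3, 198.6]), array([123. ,  15.8]), np.float64(76.0)]
brass 134.0 [array([ 58. , 125.6]), array([59.8, 13. ]), np.float64(21.8)]
yellow 38.5 [array([257., 186.]), array([8., 8.]), np.float64(0.0)]
yellow 55.0 [array([257.3, 167.2]), array([20.6,  7.6]), np.float64(60.9)]
blue 444.5 [array([256., 196.]), array([22.8, 35.1]), np.float64(3.0)]
blue 649.0 [array([257.5, 143. ]), array([40., 23.]), np.float64(90.0)]
red 4230.0 [array([259.4,  94. ]), array([70., 72.]), np.float64(2.5)]
```

View pics/w1c.png

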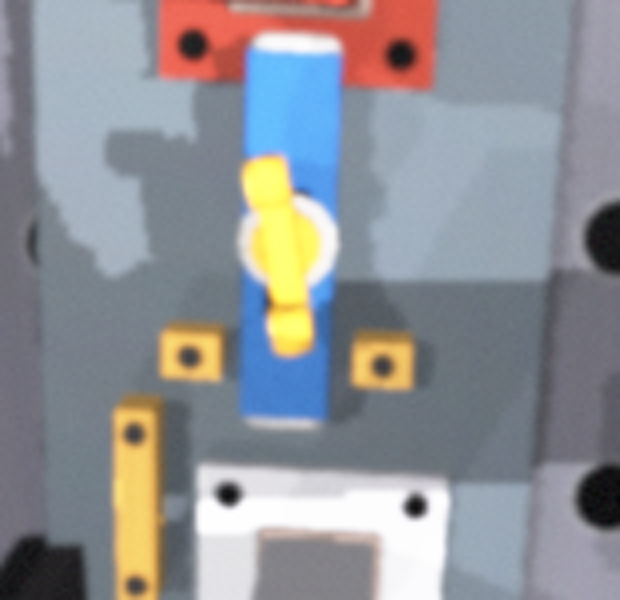

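The enlarged crop (4×, offset 185,110) shows the block screws at (189,355) and (382,366), the red flange corners at (160,77) and (433,90), and the loose flange's near corners at (196,463) and (446,482). The nut's wing tips are at (266,182) and (291,330).

```bash
python3 - <<'E'
from h import *
P=r.camera_params("wrist");P["extrinsics"]=np.load("w1.npy")
W=lambda X,Y,z:onplane(P,(185+X/4-.375,110+Y/4-.375),z)
b1,b2=W(189,355,.033),W(382,366,.033)
f1,f2=W(160,77,.023),W(433,90,.023)
h1,h2=W(133,432,.035),W(135,585,.035)
g1,g2=W(196,463,.023),W(446,482,.023)
k1,k2=W(228,493,.023),W(415,506,.023)
e1,e2=W(266,182,.078),W(291,330,.078)
t1,t2=W(258,533,.158),W(380,541,.158)
nm="b1 b2 f1 f2 h1 h2 g1 g2 k1 k2 e1 e2 t1 t2".split()
for n,p in zip(nm,(b1,b2,f1,f2,h1,h2,g1,g2,k1,k2,e1,e2,t1,t2)): print(n,p.round(4))
ang=lambda a,b:np.degrees(np.arctan2(*(a-b)[[1,0]]))
print("d blocks",np.linalg.norm(b1-b2),"yaw",ang(b1,b2),"flange red",np.linalg.norm(f1-f2),ang(f1,f2),"loose",np.linalg.norm(g1-g2),ang(g1,g2),"holes",np.linalg.norm(k1-k2),ang(k1,k2))
print("bar yaw",ang(h2,h1)-90,"ears",np.linalg.norm(e1-e2),ang(e1,e2),(e1+e2)/2)
mb,mf=(b1+b2)/2,(f1+f2)/2
print("block-red mid",(mb-mf).round(4),"len (92)",np.linalg.norm((mb-mf)[:2]),"yaw",ang(mb,mf)-90)
y=np.radians(np.mean([ang(b1,b2),ang(f1,f2)])); ex=np.array([np.cos(y),np.sin(y)]);ey=np.array([-ex[1],ex[0]])
O1=mb[:2]-.042*ey;O2=mf[:2]+.05*ey;print("origin est",O1,O2,np.degrees(y))
O=(O1+O2)/2; J=lambda p:np.array([(p[:2]-O)@ex,(p[:2]-O)@ey])
for n,p in zip(nm,(b1,b2,f1,f2,h1,h2,g1,g2,k1,k2,e1,e2,t1,t2)): print(n,(J(p)*1000).round(1),end=" ")
print("home",O+.095*ey)
E
```

```text
b1 [0.6025 0.0838 0.033 ]
b2 [0.5366 0.0885 0.033 ]
f1 [ 0.6085 -0.0083  0.023 ]
f2 [ 0.5187 -0.0029  0.023 ]
h1 [0.6232 0.1106 0.035 ]
h2 [0.6268 0.1688 0.035 ]
g1 [0.604  0.1266 0.023 ]
g2 [0.5142 0.1349 0.023 ]
k1 [0.5931 0.1382 0.023 ]
k2 [0.5254 0.144  0.023 ]
e1 [0.5694 0.0198 0.078 ]
e2 [0.5636 0.0644 0.078 ]
t1 [0.567  0.0965 0.158 ]
t2 [0.5367 0.099  0.158 ]
d blocks 0.06600937814488778 yaw -4.059604219182854 flange red 0.08994976482058734 -3.446429683723589 loose 0.09016292139914761 -5.275218888109323 holes 0.06786677869772251 -4.904328998503207
bar yaw -3.5156336349429864 ears 0.04493316645046422 -82.54440956455063 [0.56651044 0.04212549 0.078     ]
block-red mid [0.006  0.0917 0.01  ] len (92) 0.09192995881140874 yaw -3.712446660955891
origin est [0.5668104  0.04421873] [0.56687994 0.04428438] -3.7530169514532212
b1 [33.  41.8] b2 [-33.   42.1] f1 [ 45.  -49.7] f2 [-44.9 -50.2] h1 [51.9 69.9] h2 [ 51.7 128.2] g1 [31.7 84.6] g2 [-58.5  87. ] k1 [20.  95.5] k2 [-47.9  96.9] e1 [  4.2 -24.2] e2 [-4.6 19.9] t1 [-3.3 52.1] t2 [-33.7  52.6] home [0.57306346 0.13904782]
```

The checks agree: blocks 66.0 mm apart, flange 90 mm, block-to-red distance 91.9 mm (should be 92). This gives:

| Item | Measured |
|---|---|
| Jig origin | (0.5668, 0.0443), yaw -3.73° |
| Post | at jig (-12.3, 130.8) mm, turned -1.4° |
| Nut | at about 0.20 rad |

I'm moving over the post now.

Request:
{"op": "drive_tool", "data": {
  "steps": [0, 0, 0.054, 0, 0, 0, 1, 0, 0, 0, -0.03, -0.0055, 0, 1, 0, 0, 0, -0.03, -0.0055, 0, 1, 0, 0, 0, -0.03, -0.0055, 0, 1, 0, 0, 0, -0.0326, -0.0055, 0, 1, 0, 0, 0, 0, 0, 0.02, 1, 0, 0, 0, 0, 0, 0.03, 1, 0, 0, 0, 0, 0, 0.03, 1, 0, 0, 0, 0, 0, 0, 1, 0, 0, 0, 0, 0, 0, 1]
}}

```text
time_s: 3.53
tcp_pos: [0.5619, 0.1754, 0.2204]
ee_rot: [[-0.057, -0.998, -0.003], [-0.998, 0.057, -0.003], [0.003, 0.003, -1.0]]
wrist_force: [0.1, 0.2, 1.0]
gripper_width: 1.002
gripper_force: 0.0
```

```bash
cat >> h.py <<'E'
O=np.array([.56685,.04425]);YAW=np.radians(-3.73)
ex=np.array([np.cos(YAW),np.sin(YAW)]);ey=np.array([-ex[1],ex[0]])
J=lambda p:np.array([(p[:2]-O)@ex,(p[:2]-O)@ey])*1000
def st():
    s=r.sense();R=s["ee_rot"]
    print(round(s["time_s"],2),"jig",J(s["tcp_pos"]).round(1),"z",s["tcp_pos"][2].round(4),"yaw rel -ey deg",(np.degrees(np.arctan2(R[1,0],R[0,0])-YAW)+90).round(2),"F",s["wrist_force"].round(1),"M",s["moment"].round(3),"w",(s["gripper_width"]*87).round(1),"g",round(s["gripper_force"],1))
E
python3 - <<'E'
from h import *
st()
P=r.camera_params("wrist");I=r.capture("wrist");cv2.imwrite("pics/w2.png",I)
C=I[90:420,130:440]
cv2.imwrite("pics/w2v.png",cv2.resize(C,None,fx=1.8,fy=1.8))
E
```

```text
Traceback (most recent call last):
  File "h.py", line 19, in st
    print(round(s["time_s"],2),"jig",J(s["tcp_pos"]).round(1),"z",s["tcp_pos"][2].round(4),"yaw rel -ey deg",(np.degrees(np.arctan2(R[1,0],R[0,0])-YAW)+90).round(2),"F",s["wrist_force"].round(1),"M",s["moment"].round(3),"w",(s["gripper_width"]*87).round(1),"g",round(s["gripper_force"],1))
                                                                                                                                                                                                                                ^^^^^^^^^^^^^^^^^^^^^^^^^^^^^
AttributeError: 'float' object has no attribute 'round'
```

Position and yaw match the target within about 1 mm and 0.5°. I'm trimming the yaw and descending around the tube.

Request:
{"op": "drive_tool", "data": {
  "steps": [0, 0, 0.008, 0, 0, 0.02, 1, 0, 0, 0, 0, -0.001, 0.02, 1, 0, 0, 0, 0, 0, 0.02, 1, 0, 0, 0, 0, 0, 0.02, 1, 0, 0, 0, 0, 0, 0.02, 1, 0, 0, 0, 0, 0, 0, 1, 0, 0, 0, 0, 0, 0, 1]
}}

```text
time_s: 4.12
tcp_pos: [0.5646, 0.176, 0.123]
ee_rot: [[-0.066, -0.998, 0.002], [-0.998, 0.066, 0.0], [-0.0, -0.002, -1.0]]
wrist_force: [0.2, 0.9, 0.6]
gripper_width: 0.998
gripper_force: 0.0
```

```bash
sed -i 's/(s\["gripper_width"\]\*87).round(1)/round(float(s["gripper_width"])*87,1)/' h.py
python3 - <<'E'
from h import *
st()
P=r.camera_params("wrist");I=r.capture("wrist");cv2.imwrite("pics/w2.png",I)
cv2.imwrite("pics/w2v.png",cv2.resize(I,(800,600)))
E
```

```text
4.12 jig [-10.8 131.3] z 0.123 yaw rel -ey deg -0.05 F [0.2 0.9 0.6] M [ 0.052 -0.076  0.026] w 86.8 g 0.0
```

View pics/w2v.png

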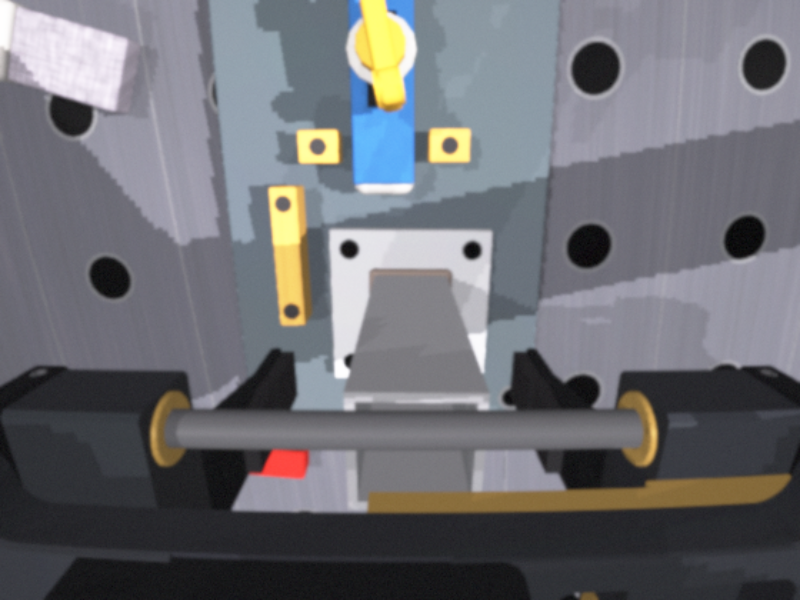

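The tube (top face around u≈416) stands between the open fingers, whose midpoint is u≈404, with clear space either side. Closing now.

Request:
{"op": "drive_tool", "data": {
  "steps": [0, 0, 0, 0, 0, 0, 0.6, 0, 0, 0, 0, 0, 0, 0.5, 0, 0, 0, 0, 0, 0, 0.4, 0, 0, 0, 0, 0, 0, 0.3, 0, 0, 0, 0, 0, 0, 0, 0, 0, 0, 0, 0, 0, 0, 0, 0, 0, 0, 0, 0, 0]
}}

```text
time_s: 4.75
tcp_pos: [0.5635, 0.1758, 0.1216]
ee_rot: [[-0.067, -0.998, -0.0], [-0.998, 0.067, -0.0], [0.0, 0.0, -1.0]]
wrist_force: [-0.5, -0.4, -0.0]
gripper_width: 0.552
gripper_force: 0.0
```

```bash
python3 - <<'E'
from h import *
st()
E
```

```text
4.75 jig [-11.9 131.1] z 0.1216 yaw rel -ey deg -0.1 F [-0.5 -0.4 -0. ] M [ 0.097 -0.019  0.016] w 48.0 g 0.0
```

Request:
{"op": "drive_tool", "data": {
  "steps": [0, 0, 0, 0, 0, 0, 0, 0, 0, 0, 0, 0, 0, 0, 0, 0, 0, 0, 0, 0, 0, 0, 0, 0, 0, 0, 0, 0]
}}

```text
time_s: 5.08
tcp_pos: [0.5623, 0.1755, 0.1212]
ee_rot: [[-0.067, -0.998, -0.003], [-0.998, 0.067, -0.001], [0.001, 0.003, -1.0]]
wrist_force: [-4.4, 1.3, 2.2]
gripper_width: 0.459
gripper_force: 30.0
```

Request:
{"op": "drive_tool", "data": {
  "steps": [0, 0, 0, 0.003, -0.001, 0, 0, 0, 0, 0, 0.004, -0.001, 0, 0, 0, 0, 0, 0.004, -0.001, 0, 0, 0, 0, 0, 0.004, -0.001, 0, 0, 0, 0, 0, 0.004, -0.001, 0, 0, 0, 0, 0, 0.004, -0.001, 0, 0, 0, 0, 0, 0.004, -0.001, 0, 0, 0, 0, 0, 0.003, -0.001, 0, 0, 0, 0, 0, 0.001, -0.001, 0, 0, 0, 0, 0, 0, 0, 0, 0]
}}

```text
time_s: 5.92
tcp_pos: [0.5701, 0.1433, 0.1212]
ee_rot: [[-0.068, -0.998, -0.001], [-0.998, 0.068, -0.001], [0.001, 0.001, -1.0]]
wrist_force: [0.3, 0.2, -4.4]
gripper_width: 0.46
gripper_force: 30.0
```

```bash
python3 - <<'E'
from h import *
st()
E
```

```text
5.92 jig [-3.2 99. ] z 0.1212 yaw rel -ey deg -0.15 F [ 0.3  0.2 -4.4] M [-0.357 -0.051 -0.06 ] w 40.0 g 30.0
```

Request:
{"op": "drive_tool", "data": {
  "steps": [0, 0, 0, 0.001, 0, 0, 0, 0, 0, 0, 0.001, 0, 0, 0, 0, 0, 0, 0.0005, 0, 0, 0, 0, 0, 0, 0.0005, 0, 0, 0, 0, 0, 0, 0, 0, 0, 0]
}}

```text
time_s: 6.33
tcp_pos: [0.57, 0.1411, 0.1212]
ee_rot: [[-0.067, -0.998, -0.0], [-0.998, 0.067, -0.0], [0.0, 0.0, -1.0]]
wrist_force: [0.5, 0.3, -6.7]
gripper_width: 0.459
gripper_force: 30.0
```

Request:
{"op": "drive_tool", "data": {
  "steps": [0, 0, 0, 0.0004, 0, 0, 0, 0, 0, 0, 0.0003, 0, 0, 0, 0, 0, 0, 0, 0, 0, 0]
}}

```text
time_s: 6.58
tcp_pos: [0.5698, 0.1404, 0.1213]
ee_rot: [[-0.067, -0.998, -0.001], [-0.998, 0.067, -0.0], [0.0, 0.001, -1.0]]
wrist_force: [-1.1, -0.0, -8.3]
gripper_width: 0.461
gripper_force: 30.0
```

```bash
python3 - <<'E'
from h import *
st()
E
```

```text
6.58 jig [-3.3 96.1] z 0.1213 yaw rel -ey deg -0.12 F [-1.1 -0.  -8.3] M [ 0.059 -0.08   0.039] w 40.1 g 30.0
```

Request:
{"op": "drive_tool", "data": {
  "steps": [0, 0, 0, 0.0005, 0, 0.0002, 0, 0, 0, 0, 0.0003, 0, 0.0002, 0, 0, 0, 0, 0, 0, 0, 0]
}}

```text
time_s: 6.83
tcp_pos: [0.57, 0.1398, 0.1212]
ee_rot: [[-0.067, -0.998, -0.0], [-0.998, 0.067, 0.0], [-0.0, 0.0, -1.0]]
wrist_force: [-1.3, 1.0, -6.0]
gripper_width: 0.455
gripper_force: 30.0
```

Request:
{"op": "drive_tool", "data": {
  "steps": [0, 0, 0, 0.0004, 0, 0, 0, 0, 0, 0, 0.0003, 0, 0, 0, 0, 0, 0, 0, 0, 0, 0]
}}

```text
time_s: 7.08
tcp_pos: [0.57, 0.1396, 0.1213]
ee_rot: [[-0.067, -0.998, 0.0], [-0.998, 0.067, 0.001], [-0.001, -0.0, -1.0]]
wrist_force: [-1.0, 2.6, -4.7]
gripper_width: 0.457
gripper_force: 30.0
```

```bash
python3 - <<'E'
from h import *
st()
E
```

```text
7.08 jig [-3.  95.3] z 0.1213 yaw rel -ey deg -0.11 F [-1.   2.6 -4.7] M [1.172 0.452 0.044] w 39.8 g 30.0
```

Request:
{"op": "drive_tool", "data": {
  "steps": [0, 0, 0, 0.0003, 0, 0.0002, 0, 0, 0, 0, 0.0003, 0, 0.0002, 0, 0, 0, 0, 0, 0, 0, 0]
}}

```text
time_s: 7.33
tcp_pos: [0.57, 0.1394, 0.1213]
ee_rot: [[-0.067, -0.998, 0.001], [-0.998, 0.067, 0.001], [-0.002, -0.001, -1.0]]
wrist_force: [-2.2, 5.6, -2.0]
gripper_width: 0.459
gripper_force: 30.0
```

```bash
python3 - <<'E'
from h import *
st()
E
```

```text
7.33 jig [-3.  95.2] z 0.1213 yaw rel -ey deg -0.1 F [-2.2  5.6 -2. ] M [1.817 0.995 0.081] w 40.0 g 30.0
```

The post is contacting the y stops (about 5 N). Next is the bar in x.

Request:
{"op": "drive_tool", "data": {
  "steps": [0, 0, 0, 0, -0.0008, 0, 0, 0, 0, 0, 0, -0.0007, 0, 0, 0, 0, 0, 0, -0.0005, 0, 0, 0, 0, 0, 0, -0.0003, 0, 0, 0, 0, 0, 0, 0, 0, 0]
}}

```text
time_s: 7.75
tcp_pos: [0.5711, 0.1394, 0.1214]
ee_rot: [[-0.067, -0.998, -0.002], [-0.998, 0.067, 0.001], [-0.001, 0.002, -1.0]]
wrist_force: [-5.5, 5.8, 0.0]
gripper_width: 0.459
gripper_force: 30.0
```

Request:
{"op": "drive_tool", "data": {
  "steps": [0, 0, 0, 0, -0.0004, 0, 0, 0, 0, 0, 0, -0.0003, 0, 0, 0, 0, 0, 0, 0, 0, 0]
}}

```text
time_s: 8.0
tcp_pos: [0.5719, 0.1393, 0.1214]
ee_rot: [[-0.067, -0.998, -0.002], [-0.998, 0.067, 0.001], [-0.001, 0.002, -1.0]]
wrist_force: [-6.0, 6.0, 0.4]
gripper_width: 0.46
gripper_force: 30.0
```

Request:
{"op": "drive_tool", "data": {
  "steps": [0, 0, 0, 0, -0.0004, 0, 0, 0, 0, 0, 0, -0.0003, 0, 0, 0, 0, 0, 0, 0, 0, 0]
}}

```text
time_s: 8.25
tcp_pos: [0.5723, 0.1392, 0.1214]
ee_rot: [[-0.067, -0.998, -0.002], [-0.998, 0.067, 0.001], [-0.001, 0.002, -1.0]]
wrist_force: [-7.4, 6.8, 1.9]
gripper_width: 0.458
gripper_force: 30.0
```

```bash
python3 - <<'E'
from h import *
st()
E
```

```text
8.25 jig [-0.8 95.1] z 0.1214 yaw rel -ey deg -0.12 F [-7.4  6.8  1.9] M [ 2.354  2.337 -0.04 ] w 39.8 g 30.0
```

Request:
{"op": "drive_tool", "data": {
  "steps": [0, 0, 0, 0, -0.0004, 0, 0, 0, 0, 0, 0, -0.0003, 0, 0, 0, 0, 0, 0, 0, 0, 0]
}}

```text
time_s: 8.5
tcp_pos: [0.5724, 0.1392, 0.1214]
ee_rot: [[-0.067, -0.998, -0.004], [-0.998, 0.067, 0.001], [-0.001, 0.004, -1.0]]
wrist_force: [-8.4, 6.5, 1.0]
gripper_width: 0.461
gripper_force: 30.0
```

Request:
{"op": "drive_tool", "data": {
  "steps": [0, 0, 0, 0, -0.0003, 0, 0, 0, 0, 0, 0, -0.0002, 0, 0, 0, 0, 0, 0, 0, 0, 0]
}}

```text
time_s: 8.75
tcp_pos: [0.5725, 0.1392, 0.1215]
ee_rot: [[-0.067, -0.998, -0.004], [-0.998, 0.067, 0.001], [-0.001, 0.004, -1.0]]
wrist_force: [-9.3, 7.2, 2.4]
gripper_width: 0.457
gripper_force: 30.0
```

```bash
python3 - <<'E'
from h import *
st()
E
```

```text
8.75 jig [-0.5 95.1] z 0.1215 yaw rel -ey deg -0.12 F [-9.3  7.2  2.4] M [2.622e+00 3.211e+00 1.000e-03] w 39.7 g 30.0
```

Request:
{"op": "drive_tool", "data": {
  "steps": [0, 0, 0, 0.0004, -0.0003, 0.0003, 0, 0, 0, 0, 0.0004, -0.0003, 0.0003, 0, 0, 0, 0, 0.0003, 0, 0.0003, 0, 0, 0, 0, 0, 0, 0, 0, 0, 0, 0, 0, 0, 0, 0]
}}

```text
time_s: 9.17
tcp_pos: [0.5727, 0.1389, 0.1216]
ee_rot: [[-0.067, -0.998, -0.005], [-0.998, 0.067, 0.002], [-0.001, 0.005, -1.0]]
wrist_force: [-12.6, 9.8, 8.2]
gripper_width: 0.459
gripper_force: 30.0
```

```bash
python3 - <<'E'
from h import *
st()
E
```

```text
9.17 jig [-0.4 94.8] z 0.1216 yaw rel -ey deg -0.1 F [-12.6   9.8   8.2] M [ 3.5    4.364 -0.035] w 40.0 g 30.0
```

Seated at 10–13 N on both sides and pressed down. I'll relieve slightly and release.

Request:
{"op": "drive_tool", "data": {
  "steps": [0, 0, 0, -0.0004, 0.0004, 0, 0, 0, 0, 0, -0.0004, 0.0004, 0, 0, 0, 0, 0, 0, 0, 0, 0.5, 0, 0, 0, 0, 0, 0, 0.7, 0, 0, 0, 0, 0, 0, 0.9, 0, 0, 0, 0, 0, 0, 1, 0, 0, 0, 0, 0, 0, 1, 0, 0, 0, 0, 0, 0, 1, 0, 0, 0, 0, 0, 0, 1, 0, 0, 0, 0, 0, 0, 1]
}}

```text
time_s: 10.0
tcp_pos: [0.575, 0.1377, 0.1199]
ee_rot: [[-0.067, -0.998, 0.0], [-0.998, 0.067, -0.0], [0.0, -0.0, -1.0]]
wrist_force: [0.3, 0.1, 0.3]
gripper_width: 0.935
gripper_force: 0.0
```

```bash
python3 - <<'E'
from h import *
st()
E
```

```text
10.0 jig [ 2.  93.8] z 0.1199 yaw rel -ey deg -0.12 F [0.3 0.1 0.3] M [ 0.104 -0.03   0.023] w 81.4 g 0.0
```

Request:
{"op": "drive_tool", "data": {
  "steps": [0, 0, 0, 0, 0, -0.03, 1, 0, 0, 0, 0, 0, -0.04, 1, 0, 0, 0, 0, 0, -0.04, 1, 0, 0, 0, 0.03, 0.0005, -0.03, 1, 0, 0, 0, 0.03, 0.0005, 0, 1, 0, 0, 0, 0.03, 0.0005, 0, 1, 0, 0, 0, 0.0038, 0.0005, 0, 1, 0, 0, 0, 0, 0, 0, 1, 0, 0, 0, 0, 0, 0, 1]
}}

```text
time_s: 10.75
tcp_pos: [0.5665, 0.0448, 0.2592]
ee_rot: [[-0.068, -0.998, 0.0], [-0.998, 0.068, 0.0], [-0.0, -0.0, -1.0]]
wrist_force: [0.3, -0.2, 0.6]
gripper_width: 0.994
gripper_force: 0.0
```

```bash
python3 - <<'E'
from h import *
st()
P=r.camera_params("wrist");I=r.capture("wrist");cv2.imwrite("pics/w3.png",I);np.save("w3.npy",P["extrinsics"])
C=I[110:310,185:385]
cv2.imwrite("pics/w3v.png",cv2.resize(C,None,fx=3,fy=3,interpolation=cv2.INTER_CUBIC))
E
```

```text
10.75 jig [-0.4  0.6] z 0.2592 yaw rel -ey deg -0.15 F [ 0.3 -0.2  0.6] M [ 0.08  -0.105 -0.023] w 86.5 g 0.0
```

View pics/w3v.png

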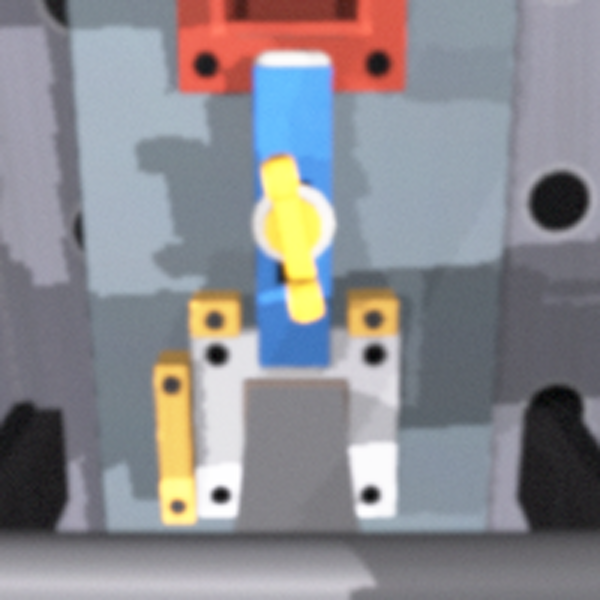

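The view shows the flange (holes at (217,355), (374,355), (221,495) and (370,495) in the 3× crop) touching both blocks and the bar. The wing tips are at (280,175) and (305,302). I'll check this numerically.

```bash
python3 - <<'E'
from h import *
P=r.camera_params("wrist");P["extrinsics"]=np.load("w3.npy")
W=lambda X,Y,z:J(onplane(P,(185+X/3-.33,110+Y/3-.33),z))
for n,q in dict(holes=[(217,355,.023),(374,355,.023),(221,495,.023),(370,495,.023)],blocks=[(214,320,.033),(373,320,.033)],red=[(207,64,.023),(377,63,.023)],ears=[(280,175,.078),(305,302,.078)]).items():
    p=np.array([W(*x) for x in q]);print(n,p.round(1).tolist(),"mean",p.mean(0).round(1))
d=W(280,175,.078)-W(305,302,.078);print("wing deg",np.degrees(np.arctan2(d[1],d[0])),np.linalg.norm(d))
E
```

```text
holes [[33.0, 61.6], [-34.8, 61.8], [33.1, 129.4], [-34.6, 129.6]] mean [-0.8 95.6]
blocks [[33.0, 42.4], [-33.1, 42.5]] mean [-0.1 42.5]
red [[33.9, -60.8], [-33.3, -61.0]] mean [  0.3 -60.9]
ears [[4.6, -25.6], [-4.2, 20.7]] mean [ 0.2 -2.5]
wing deg -79.2874944464913 47.17266432677522
```

The post is home: its hole centre is at (-0.7, 53.1) mm from the blocks' centre, where (0, 53) is expected, and it isn't turned. The wings lie at -79° (joint about 0.21). I'll pinch across the plate, closing at +10.7° from jig x, at TCP z ≈ 0.075.

Request:
{"op": "drive_tool", "data": {
  "steps": [0, 0, 0, 0.0006, -0.0004, 0, 1, 0, 0, -0.0945, 0, 0, 0, 1, 0, 0, -0.0945, 0, 0, 0, 1, 0, 0, 0, 0, 0, 0.03, 1, 0, 0, 0, 0, 0, 0.03, 1, 0, 0, 0, 0, 0, 0.03, 1, 0, 0, 0, 0, 0, 0.03, 1, 0, 0, 0, 0, 0, 0.03, 1, 0, 0, 0, 0, 0, 0.02, 1, 0, 0, 0, 0, 0, 0, 1]
}}

```text
time_s: 11.63
tcp_pos: [0.5637, 0.0444, 0.0843]
ee_rot: [[0.122, -0.992, -0.01], [-0.993, -0.122, -0.003], [0.001, 0.01, -1.0]]
wrist_force: [-1.2, 0.6, 0.1]
gripper_width: 1.004
gripper_force: 0.0
```

```bash
python3 - <<'E'
from h import *
st()
E
```

```text
11.63 jig [-3.2 -0.1] z 0.0843 yaw rel -ey deg 10.74 F [-1.2  0.6  0.1] M [ 0.05  -0.003  0.014] w 87.3 g 0.0
```

Request:
{"op": "drive_tool", "data": {
  "steps": [0, 0, 0, 0, 0, 0, 0.8, 0, 0, 0, 0, 0, 0.004, 0.6, 0, 0, 0, 0, 0, 0.003, 0.4, 0, 0, 0, 0, 0, 0, 0.3, 0, 0, 0, 0, 0, 0, 0.3]
}}

```text
time_s: 12.05
tcp_pos: [0.5673, 0.0445, 0.0832]
ee_rot: [[0.122, -0.993, 0.002], [-0.993, -0.122, 0.001], [-0.0, -0.002, -1.0]]
wrist_force: [1.2, 0.3, -0.1]
gripper_width: 0.705
gripper_force: 0.0
```

```bash
python3 - <<'E'
from h import *
st()
E
```

```text
12.05 jig [0.4 0.3] z 0.0832 yaw rel -ey deg 10.73 F [ 1.2  0.3 -0.1] M [ 0.037 -0.031 -0.024] w 61.3 g 0.0
```

Request:
{"op": "drive_tool", "data": {
  "steps": [0, 0, 0, 0, 0, 0.004, 0.3, 0, 0, 0, 0, 0, 0.004, 0.2, 0, 0, 0, 0, 0, 0, 0.2, 0, 0, 0, 0, 0, 0, 0.2, 0, 0, 0, 0, 0, 0, 0.2, 0, 0, 0, 0, 0, 0, 0.2, 0, 0, 0, 0, 0, 0, 0.2, 0, 0, 0, 0, 0, 0, 0.2]
}}

```text
time_s: 12.72
tcp_pos: [0.5669, 0.0444, 0.0744]
ee_rot: [[0.122, -0.993, 0.0], [-0.993, -0.122, 0.0], [-0.0, -0.0, -1.0]]
wrist_force: [0.4, -0.5, 0.3]
gripper_width: 0.213
gripper_force: 0.0
```

```bash
python3 - <<'E'
from h import *
st()
I=r.capture("wrist");cv2.imwrite("pics/w4.png",I)
cv2.imwrite("pics/w4v.png",cv2.resize(I,(800,600)))
E
```

```text
12.72 jig [0.  0.1] z 0.0744 yaw rel -ey deg 10.72 F [ 0.4 -0.5  0.3] M [ 0.061 -0.066 -0.009] w 18.5 g 0.0
```

View pics/w4v.png

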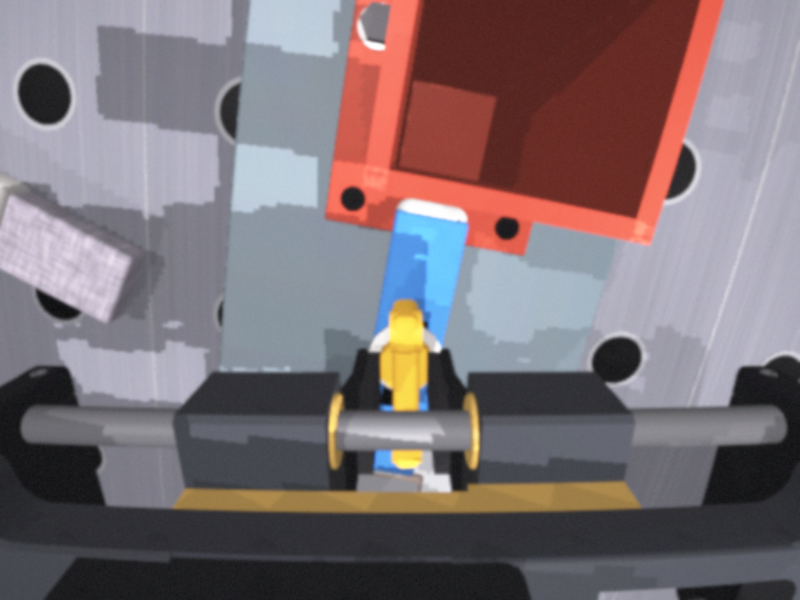

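The nut's plate stands square between the nearly closed pads, and the red tube is well clear of the gripper body. Closing, then turning clockwise.

Request:
{"op": "drive_tool", "data": {
  "steps": [0, 0, 0, 0, 0, 0, 0, 0, 0, 0, 0, 0, 0, 0, 0, 0, 0, 0, 0, 0, 0, 0, 0, 0, 0, 0, 0, 0, 0, 0, 0.06, 0, 0, 0, 0, 0, 0, 0.06, 0, 0, 0, 0, 0, 0, 0.06, 0, 0, 0, 0]
}}

```text
time_s: 13.35
tcp_pos: [0.5664, 0.0443, 0.0741]
ee_rot: [[-0.06, -0.998, -0.001], [-0.998, 0.06, -0.0], [0.0, 0.001, -1.0]]
wrist_force: [-0.5, 0.3, 0.3]
gripper_width: 0.114
gripper_force: 30.1
```

```bash
python3 - <<'E'
from h import *
st()
E
```

```text
13.35 jig [-0.5  0. ] z 0.0741 yaw rel -ey deg 0.31 F [-0.5  0.3  0.3] M [0.309 0.328 0.276] w 9.9 g 30.1
```

Request:
{"op": "drive_tool", "data": {
  "steps": [0, 0, 0.06, 0, 0, 0.0001, 0, 0, 0, 0.06, 0, 0, 0, 0, 0, 0, 0.06, 0, 0, 0.0001, 0, 0, 0, 0.06, 0, 0, 0, 0, 0, 0, 0.06, 0, 0, 0.0001, 0, 0, 0, 0.06, 0, 0, 0, 0]
}}

```text
time_s: 13.85
tcp_pos: [0.5669, 0.0444, 0.0738]
ee_rot: [[-0.407, -0.913, 0.0], [-0.913, 0.407, -0.0], [0.0, -0.0, -1.0]]
wrist_force: [0.7, 0.1, -0.9]
gripper_width: 0.112
gripper_force: 30.1
```

```bash
python3 - <<'E'
from h import *
st()
E
```

```text
13.85 jig [-0.   0.2] z 0.0738 yaw rel -ey deg -20.31 F [ 0.7  0.1 -0.9] M [0.164 0.035 0.294] w 9.7 g 30.1
```

Request:
{"op": "drive_tool", "data": {
  "steps": [0, 0, 0.05, 0, 0, 0.0001, 0, 0, 0, 0.05, 0, 0, 0, 0, 0, 0, 0.05, 0, 0, 0.0001, 0]
}}

```text
time_s: 14.1
tcp_pos: [0.567, 0.0444, 0.0737]
ee_rot: [[-0.539, -0.842, 0.0], [-0.842, 0.539, -0.0], [0.0, -0.0, -1.0]]
wrist_force: [0.5, 0.3, -0.3]
gripper_width: 0.113
gripper_force: 30.1
```

```bash
python3 - <<'E'
from h import *
st()
E
```

```text
14.1 jig [0.1 0.2] z 0.0737 yaw rel -ey deg -28.87 F [ 0.5  0.3 -0.3] M [0.131 0.026 0.28 ] w 9.8 g 30.1
```

Request:
{"op": "drive_tool", "data": {
  "steps": [0, 0, 0.02, 0, 0, 0, 0, 0, 0, 0.02, 0, 0, 0, 0]
}}

```text
time_s: 14.27
tcp_pos: [0.567, 0.0444, 0.0736]
ee_rot: [[-0.571, -0.821, 0.0], [-0.821, 0.571, -0.0], [-0.0, -0.0, -1.0]]
wrist_force: [1.4, -0.7, -1.2]
gripper_width: 0.11
gripper_force: 30.1
```

```bash
python3 - <<'E'
from h import *
st()
E
```

```text
14.27 jig [0.2 0.2] z 0.0736 yaw rel -ey deg -31.1 F [ 1.4 -0.7 -1.2] M [ 0.128 -0.247  0.351] w 9.6 g 30.1
```

Request:
{"op": "drive_tool", "data": {
  "steps": [0, 0, 0.025, 0, 0, 0, 0]
}}

```text
time_s: 14.35
tcp_pos: [0.5671, 0.0444, 0.0736]
ee_rot: [[-0.592, -0.806, 0.001], [-0.806, 0.592, 0.0], [-0.0, -0.0, -1.0]]
wrist_force: [1.9, 0.1, -2.6]
gripper_width: 0.109
gripper_force: 30.1
```

```bash
python3 - <<'E'
from h import *
st()
E
```

```text
14.35 jig [0.2 0.2] z 0.0736 yaw rel -ey deg -32.58 F [ 1.9  0.1 -2.6] M [-0.019 -0.351  0.29 ] w 9.5 g 30.1
```

Request:
{"op": "drive_tool", "data": {
  "steps": [0, 0, 0.025, 0, 0, 0, 0]
}}

```text
time_s: 14.43
tcp_pos: [0.5671, 0.0444, 0.0736]
ee_rot: [[-0.613, -0.79, 0.001], [-0.79, 0.613, 0.0], [-0.0, -0.0, -1.0]]
wrist_force: [1.8, -0.3, -3.5]
gripper_width: 0.113
gripper_force: 30.1
```

```bash
python3 - <<'E'
from h import *
st()
E
```

```text
14.43 jig [0.2 0.2] z 0.0736 yaw rel -ey deg -34.05 F [ 1.8 -0.3 -3.5] M [ 0.057 -0.485  0.295] w 9.8 g 30.1
```

Request:
{"op": "drive_tool", "data": {
  "steps": [0, 0, 0.03, 0, 0, 0.0003, 0, 0, 0, 0.025, 0, 0, 0.0003, 0]
}}

```text
time_s: 14.6
tcp_pos: [0.5672, 0.0444, 0.0735]
ee_rot: [[-0.655, -0.755, 0.001], [-0.755, 0.655, -0.0], [-0.0, -0.001, -1.0]]
wrist_force: [0.3, 0.4, 1.8]
gripper_width: 0.11
gripper_force: 30.1
```

```bash
python3 - <<'E'
from h import *
st()
E
```

```text
14.6 jig [0.3 0.2] z 0.0735 yaw rel -ey deg -37.22 F [0.3 0.4 1.8] M [ 0.113 -0.033  0.345] w 9.6 g 30.1
```

Request:
{"op": "drive_tool", "data": {
  "steps": [0, 0, 0.025, 0, 0, 0.0003, 0, 0, 0, 0.02, 0, 0, 0.0003, 0]
}}

```text
time_s: 14.77
tcp_pos: [0.5673, 0.0444, 0.0734]
ee_rot: [[-0.688, -0.725, 0.001], [-0.725, 0.688, -0.0], [-0.001, -0.001, -1.0]]
wrist_force: [-0.1, 0.6, 4.8]
gripper_width: 0.11
gripper_force: 30.1
```

```bash
python3 - <<'E'
from h import *
st()
E
```

```text
14.77 jig [0.4 0.2] z 0.0734 yaw rel -ey deg -39.77 F [-0.1  0.6  4.8] M [0.134 0.3   0.308] w 9.6 g 30.1
```

Request:
{"op": "drive_tool", "data": {
  "steps": [0, 0, 0.02, 0, 0, 0, 0, 0, 0, 0.02, 0, 0, 0, 0]
}}

```text
time_s: 14.93
tcp_pos: [0.5672, 0.0443, 0.0733]
ee_rot: [[-0.717, -0.697, 0.001], [-0.697, 0.717, 0.0], [-0.001, -0.001, -1.0]]
wrist_force: [-0.6, -0.4, 3.8]
gripper_width: 0.112
gripper_force: 30.1
```

```bash
python3 - <<'E'
from h import *
st()
E
```

```text
14.93 jig [0.4 0.1] z 0.0733 yaw rel -ey deg -42.07 F [-0.6 -0.4  3.8] M [0.002 0.072 0.264] w 9.8 g 30.1
```

No contact at -42°. The nut is now at about 1.14 rad and the wings at +48°. I'll release, rise, and swing back to about +41° to take the nut over its 60 mm.

Request:
{"op": "drive_tool", "data": {
  "steps": [0, 0, 0, 0, 0, 0, 1, 0, 0, 0, 0, 0, 0, 1, 0, 0, 0, 0, 0, -0.01, 1, 0, 0, 0, 0, 0, -0.01, 1, 0, 0, 0, 0, 0, -0.012, 1, 0, 0, -0.12, 0, 0, 0, 1, 0, 0, -0.12, 0, 0, 0, 1, 0, 0, -0.12, 0, 0, 0, 1, 0, 0, -0.12, 0, 0, 0, 1, 0, 0, -0.12, 0, 0, 0, 1]
}}

```text
time_s: 15.77
tcp_pos: [0.5671, 0.0444, 0.1057]
ee_rot: [[-0.191, -0.982, 0.001], [-0.982, 0.191, 0.001], [-0.001, -0.001, -1.0]]
wrist_force: [-0.2, -0.8, -0.1]
gripper_width: 0.783
gripper_force: 0.0
```

Request:
{"op": "drive_tool", "data": {
  "steps": [0, 0, -0.12, 0, 0, 0, 1, 0, 0, -0.12, 0, 0, 0, 1, 0, 0, -0.12, 0, 0, 0, 1, 0, 0, -0.12, 0, 0, 0, 1, 0, 0, -0.12, 0, 0, 0, 1, 0, 0, -0.12, 0, 0, 0, 1, 0, 0, -0.1, 0, 0, 0, 1, 0, 0, 0, 0, 0, 0, 1, 0, 0, 0, 0, 0, 0, 1, 0, 0, 0, 0, 0, 0, 1]
}}

```text
time_s: 16.6
tcp_pos: [0.5669, 0.0444, 0.1051]
ee_rot: [[0.581, -0.814, 0.001], [-0.814, -0.581, 0.0], [0.0, -0.001, -1.0]]
wrist_force: [-0.4, 0.5, -0.2]
gripper_width: 1.003
gripper_force: 0.0
```

```bash
python3 - <<'E'
from h import *
st()
I=r.capture("wrist");cv2.imwrite("pics/w5.png",I)
cv2.imwrite("pics/w5v.png",cv2.resize(I,(800,600)))
E
```

```text
16.6 jig [0.1 0.1] z 0.1051 yaw rel -ey deg 39.23 F [-0.4  0.5 -0.2] M [ 0.063 -0.035  0.012] w 87.3 g 0.0
```

View pics/w5v.png

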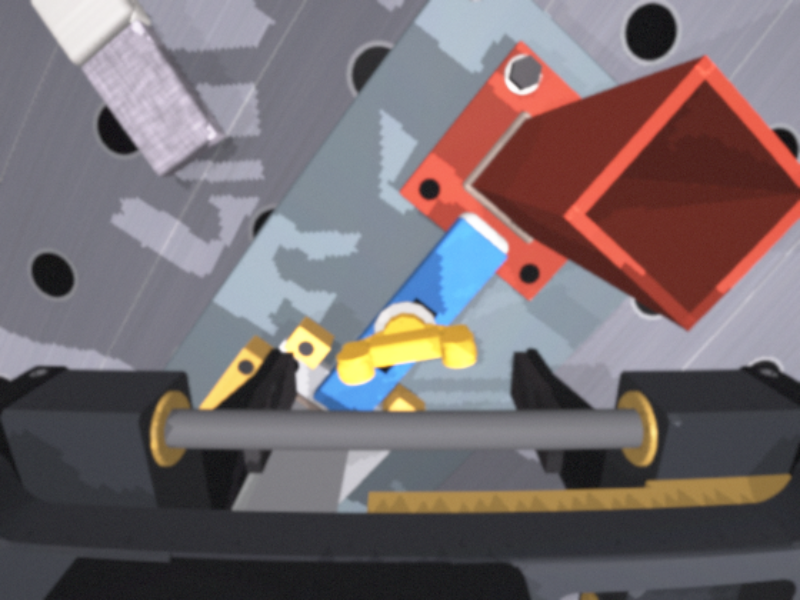

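As expected, the wings (356,360)–(457,345) tilt about 8.5° from the closing line and lie well between the open fingers. Turning 0.05 more, descending and closing over them.

Request:
{"op": "drive_tool", "data": {
  "steps": [0, 0, -0.05, 0, 0, 0, 1, 0, 0, 0, 0, 0, 0.01, 1, 0, 0, 0, 0, 0, 0.01, 1, 0, 0, 0, 0, 0, 0.0095, 1, 0, 0, 0, 0, 0, 0, 0.75, 0, 0, 0, 0, 0, 0, 0.6, 0, 0, 0, 0, 0, 0, 0, 0, 0, 0, 0, 0, 0, 0, 0, 0, 0, 0, 0, 0, 0, 0, 0, 0, 0, 0, 0, 0]
}}

```text
time_s: 17.48
tcp_pos: [0.5661, 0.0437, 0.0754]
ee_rot: [[0.623, -0.782, -0.002], [-0.782, -0.623, -0.001], [-0.0, 0.002, -1.0]]
wrist_force: [-1.4, -1.4, 2.1]
gripper_width: 0.684
gripper_force: 30.0
```

Request:
{"op": "drive_tool", "data": {
  "steps": [0, 0, 0, 0, 0, 0, 0, 0, 0, 0, 0, 0, 0, 0]
}}

```text
time_s: 17.65
tcp_pos: [0.5661, 0.0437, 0.0754]
ee_rot: [[0.623, -0.783, -0.001], [-0.783, -0.623, -0.001], [-0.0, 0.002, -1.0]]
wrist_force: [-3.1, -3.7, 3.5]
gripper_width: 0.689
gripper_force: 30.0
```

```bash
python3 - <<'E'
from h import *
st()
E
```

```text
17.65 jig [-0.7 -0.6] z 0.0754 yaw rel -ey deg 42.23 F [-3.1 -3.7  3.5] M [-0.916  0.793  0.133] w 60.0 g 30.0
```

Request:
{"op": "drive_tool", "data": {
  "steps": [0, 0, 0.06, 0, 0, 0, 0, 0, 0, 0.06, 0, 0, 0.0001, 0, 0, 0, 0.06, 0, 0, 0, 0]
}}

```text
time_s: 17.9
tcp_pos: [0.5661, 0.0438, 0.0752]
ee_rot: [[0.471, -0.882, -0.002], [-0.882, -0.471, -0.001], [0.0, 0.002, -1.0]]
wrist_force: [-1.6, -2.2, 3.2]
gripper_width: 0.683
gripper_force: 30.0
```

```bash
python3 - <<'E'
from h import *
st()
E
```

```text
17.9 jig [-0.7 -0.5] z 0.0752 yaw rel -ey deg 31.81 F [-1.6 -2.2  3.2] M [-0.764  0.812  0.269] w 59.4 g 30.0
```

Request:
{"op": "drive_tool", "data": {
  "steps": [0, 0, 0.05, 0, 0, 0.0001, 0, 0, 0, 0.05, 0, 0, 0, 0, 0, 0, 0.05, 0, 0, 0.0001, 0]
}}

```text
time_s: 18.15
tcp_pos: [0.5662, 0.0439, 0.0751]
ee_rot: [[0.334, -0.943, -0.002], [-0.943, -0.334, -0.001], [0.0, 0.002, -1.0]]
wrist_force: [-2.3, -1.7, 3.4]
gripper_width: 0.682
gripper_force: 30.0
```

```bash
python3 - <<'E'
from h import *
st()
E
```

```text
18.15 jig [-0.7 -0.4] z 0.0751 yaw rel -ey deg 23.24 F [-2.3 -1.7  3.4] M [-0.619  0.943  0.276] w 59.4 g 30.0
```

Request:
{"op": "drive_tool", "data": {
  "steps": [0, 0, 0.05, 0, 0, 0, 0, 0, 0, 0.05, 0, 0, 0.0001, 0]
}}

```text
time_s: 18.32
tcp_pos: [0.5662, 0.044, 0.075]
ee_rot: [[0.238, -0.971, -0.002], [-0.971, -0.238, -0.001], [0.001, 0.002, -1.0]]
wrist_force: [-1.5, -0.6, 3.6]
gripper_width: 0.684
gripper_force: 30.0
```

```bash
python3 - <<'E'
from h import *
st()
E
```

```text
18.32 jig [-0.6 -0.3] z 0.075 yaw rel -ey deg 17.52 F [-1.5 -0.6  3.6] M [-0.508  0.977  0.292] w 59.5 g 30.0
```

Request:
{"op": "drive_tool", "data": {
  "steps": [0, 0, 0.05, 0, 0, 0, 0, 0, 0, 0.05, 0, 0, 0.0001, 0]
}}

```text
time_s: 18.48
tcp_pos: [0.5662, 0.0441, 0.0749]
ee_rot: [[0.14, -0.99, -0.002], [-0.99, -0.14, -0.001], [0.001, 0.002, -1.0]]
wrist_force: [-2.6, -1.3, 4.6]
gripper_width: 0.686
gripper_force: 30.0
```

```bash
python3 - <<'E'
from h import *
st()
E
```

```text
18.48 jig [-0.6 -0.2] z 0.0749 yaw rel -ey deg 11.79 F [-2.6 -1.3  4.6] M [-0.453  1.032  0.308] w 59.7 g 30.0
```

Request:
{"op": "drive_tool", "data": {
  "steps": [0, 0, 0.05, 0, 0, 0, 0, 0, 0, 0.05, 0, 0, 0.0001, 0]
}}

```text
time_s: 18.65
tcp_pos: [0.5662, 0.0441, 0.0748]
ee_rot: [[0.041, -0.999, -0.001], [-0.999, -0.041, -0.001], [0.001, 0.001, -1.0]]
wrist_force: [-2.0, -0.1, 2.7]
gripper_width: 0.684
gripper_force: 30.0
```

```bash
python3 - <<'E'
from h import *
st()
E
```

```text
18.65 jig [-0.6 -0.1] z 0.0748 yaw rel -ey deg 6.06 F [-2.  -0.1  2.7] M [-0.363  1.042  0.305] w 59.5 g 30.0
```

Request:
{"op": "drive_tool", "data": {
  "steps": [0, 0, 0.05, 0, 0, 0, 0, 0, 0, 0.05, 0, 0, 0.0001, 0]
}}

```text
time_s: 18.82
tcp_pos: [0.5663, 0.0442, 0.0747]
ee_rot: [[-0.059, -0.998, -0.001], [-0.998, 0.059, -0.001], [0.001, 0.001, -1.0]]
wrist_force: [-1.7, -0.1, 3.6]
gripper_width: 0.686
gripper_force: 30.0
```

```bash
python3 - <<'E'
from h import *
st()
E
```

```text
18.82 jig [-0.6 -0.1] z 0.0747 yaw rel -ey deg 0.33 F [-1.7 -0.1  3.6] M [-0.223  1.037  0.331] w 59.7 g 30.0
```

Request:
{"op": "drive_tool", "data": {
  "steps": [0, 0, 0.05, 0, 0, 0, 0, 0, 0, 0.05, 0, 0, 0.0001, 0]
}}

```text
time_s: 18.98
tcp_pos: [0.5664, 0.0443, 0.0746]
ee_rot: [[-0.159, -0.987, -0.001], [-0.987, 0.159, -0.001], [0.001, 0.001, -1.0]]
wrist_force: [-1.7, -0.5, 3.8]
gripper_width: 0.684
gripper_force: 30.0
```

```bash
python3 - <<'E'
from h import *
st()
E
```

```text
18.98 jig [-0.5  0. ] z 0.0746 yaw rel -ey deg -5.4 F [-1.7 -0.5  3.8] M [-0.159  1.061  0.268] w 59.5 g 30.0
```

Request:
{"op": "drive_tool", "data": {
  "steps": [0, 0, 0.04, 0, 0, 0, 0, 0, 0, 0.04, 0, 0, 0.0001, 0]
}}

```text
time_s: 19.15
tcp_pos: [0.5664, 0.0444, 0.0745]
ee_rot: [[-0.237, -0.972, -0.001], [-0.972, 0.237, -0.0], [0.001, 0.001, -1.0]]
wrist_force: [-2.4, -0.8, 3.5]
gripper_width: 0.686
gripper_force: 30.0
```

```bash
python3 - <<'E'
from h import *
st()
E
```

```text
19.15 jig [-0.5  0.1] z 0.0745 yaw rel -ey deg -9.96 F [-2.4 -0.8  3.5] M [-0.052  1.008  0.29 ] w 59.7 g 30.0
```

Request:
{"op": "drive_tool", "data": {
  "steps": [0, 0, 0.05, 0, 0, 0, 0, 0, 0, 0.05, 0, 0, 0.0001, 0]
}}

```text
time_s: 19.32
tcp_pos: [0.5664, 0.0444, 0.0744]
ee_rot: [[-0.333, -0.943, -0.001], [-0.943, 0.333, -0.0], [0.001, 0.001, -1.0]]
wrist_force: [-2.8, 0.2, 3.0]
gripper_width: 0.681
gripper_force: 30.0
```

```bash
python3 - <<'E'
from h import *
st()
E
```

```text
19.32 jig [-0.5  0.2] z 0.0744 yaw rel -ey deg -15.72 F [-2.8  0.2  3. ] M [-0.012  1.02   0.266] w 59.3 g 30.0
```

Request:
{"op": "drive_tool", "data": {
  "steps": [0, 0, 0.05, 0, 0, 0, 0, 0, 0, 0.05, 0, 0, 0.0001, 0]
}}

```text
time_s: 19.48
tcp_pos: [0.5665, 0.0445, 0.0743]
ee_rot: [[-0.425, -0.905, -0.001], [-0.905, 0.425, -0.0], [0.0, 0.001, -1.0]]
wrist_force: [-1.3, -0.6, 3.9]
gripper_width: 0.682
gripper_force: 30.0
```

```bash
python3 - <<'E'
from h import *
st()
E
```

```text
19.48 jig [-0.4  0.2] z 0.0743 yaw rel -ey deg -21.45 F [-1.3 -0.6  3.9] M [0.029 0.945 0.302] w 59.3 g 30.0
```

Request:
{"op": "drive_tool", "data": {
  "steps": [0, 0, 0.04, 0, 0, 0, 0, 0, 0, 0.04, 0, 0, 0.0001, 0]
}}

```text
time_s: 19.65
tcp_pos: [0.5665, 0.0445, 0.0742]
ee_rot: [[-0.496, -0.868, -0.001], [-0.868, 0.496, -0.0], [0.0, 0.001, -1.0]]
wrist_force: [-2.2, -0.7, 3.0]
gripper_width: 0.686
gripper_force: 30.0
```

```bash
python3 - <<'E'
from h import *
st()
E
```

```text
19.65 jig [-0.3  0.3] z 0.0742 yaw rel -ey deg -26.01 F [-2.2 -0.7  3. ] M [0.071 0.993 0.281] w 59.7 g 30.0
```

Request:
{"op": "drive_tool", "data": {
  "steps": [0, 0, 0.05, 0, 0, 0, 0, 0, 0, 0.05, 0, 0, 0.0001, 0]
}}

```text
time_s: 19.82
tcp_pos: [0.5666, 0.0446, 0.0742]
ee_rot: [[-0.581, -0.814, -0.0], [-0.814, 0.581, 0.0], [0.0, 0.0, -1.0]]
wrist_force: [-2.4, -0.4, 2.8]
gripper_width: 0.685
gripper_force: 30.0
```

```bash
python3 - <<'E'
from h import *
st()
E
```

```text
19.82 jig [-0.3  0.3] z 0.0742 yaw rel -ey deg -31.76 F [-2.4 -0.4  2.8] M [0.13  0.874 0.397] w 59.6 g 30.0
```

Request:
{"op": "drive_tool", "data": {
  "steps": [0, 0, 0.05, 0, 0, 0, 0, 0, 0, 0.05, 0, 0, 0.0001, 0]
}}

```text
time_s: 19.98
tcp_pos: [0.5666, 0.0446, 0.0741]
ee_rot: [[-0.659, -0.752, -0.0], [-0.752, 0.659, 0.0], [0.0, 0.0, -1.0]]
wrist_force: [-2.2, -0.0, 3.8]
gripper_width: 0.682
gripper_force: 29.9
```

```bash
python3 - <<'E'
from h import *
st()
E
```

```text
19.98 jig [-0.2  0.4] z 0.0741 yaw rel -ey deg -37.49 F [-2.2 -0.   3.8] M [0.075 0.84  0.344] w 59.3 g 29.9
```

Request:
{"op": "drive_tool", "data": {
  "steps": [0, 0, 0.04, 0, 0, 0, 0, 0, 0, 0.04, 0, 0, 0.0001, 0]
}}

```text
time_s: 20.15
tcp_pos: [0.5667, 0.0446, 0.074]
ee_rot: [[-0.717, -0.697, -0.0], [-0.697, 0.717, 0.0], [-0.0, 0.0, -1.0]]
wrist_force: [-3.1, -0.4, 3.1]
gripper_width: 0.683
gripper_force: 29.9
```

```bash
python3 - <<'E'
from h import *
st()
E
```

```text
20.15 jig [-0.2  0.4] z 0.074 yaw rel -ey deg -42.04 F [-3.1 -0.4  3.1] M [0.037 0.839 0.273] w 59.5 g 29.9
```

Single readings scatter by about ±0.05, so I'll average several while holding, since the drag keeps the twist in.

```bash
cat >> h.py <<'E'
def mz(n=8):
    v=[]
    for _ in range(n): v.append(r.sense()["moment"][2]); r.capture("wrist")
    print("Mz",np.round(v,3),"mean",np.mean(v).round(3),"sd",np.std(v).round(3))
E
python3 - <<'E'
from h import *
mz(); st()
E
```

```text
Mz [ 0.273  0.068 -0.123 -0.174 -0.207 -0.171 -0.124 -0.182] mean -0.08 sd 0.156
20.55 jig [-0.2  0.3] z 0.074 yaw rel -ey deg -42.0 F [-3.   1.3  5.8] M [ 0.431  1.126 -0.187] w 59.7 g 30.0
```

Request:
{"op": "drive_tool", "data": {
  "steps": [0, 0, 0, 0, 0, 0, 0.9, 0, 0, 0, 0, 0, 0, 0.9, 0, 0, 0, 0, 0, 0, 0.9, 0, 0, 0, 0, 0, -0.01, 0.9, 0, 0, 0, 0, 0, -0.01, 0.9, 0, 0, 0, 0, 0, -0.012, 0.9, 0, 0, -0.12, 0, 0, 0, 0.4, 0, 0, -0.12, 0, 0, 0, 0.4, 0, 0, -0.12, 0, 0, 0, 0.4, 0, 0, -0.12, 0, 0, 0, 0.4]
}}

```text
time_s: 21.38
tcp_pos: [0.5675, 0.0445, 0.1071]
ee_rot: [[-0.307, -0.952, 0.002], [-0.952, 0.307, 0.001], [-0.001, -0.002, -1.0]]
wrist_force: [0.6, 0.2, 0.0]
gripper_width: 0.677
gripper_force: 0.0
```

Request:
{"op": "drive_tool", "data": {
  "steps": [0, 0, -0.12, 0, 0, 0, 0.4, 0, 0, -0.12, 0, 0, 0, 0.4, 0, 0, -0.12, 0, 0, 0, 0.4, 0, 0, -0.12, 0, 0, 0, 0.4, 0, 0, -0.12, 0, 0, 0, 0.4, 0, 0, -0.12, 0, 0, 0, 0.4, 0, 0, -0.12, 0, 0, 0, 0.4, 0, 0, -0.12, 0, 0, 0, 0.4, 0, 0, 0, 0, 0, 0, 0.4, 0, 0, 0, 0, 0, 0, 0.4]
}}

```text
time_s: 22.22
tcp_pos: [0.5673, 0.0445, 0.1066]
ee_rot: [[0.596, -0.803, 0.002], [-0.803, -0.596, 0.0], [0.001, -0.002, -1.0]]
wrist_force: [0.7, 0.0, 0.1]
gripper_width: 0.399
gripper_force: 0.0
```

```bash
python3 - <<'E'
from h import *
st()
I=r.capture("wrist");cv2.imwrite("pics/w6.png",I)
cv2.imwrite("pics/w6v.png",cv2.resize(I,(800,600)))
E
```

```text
22.22 jig [0.5 0.2] z 0.1066 yaw rel -ey deg 40.35 F [0.7 0.  0.1] M [ 0.053 -0.013  0.017] w 34.7 g 0.0
```

View pics/w6v.png

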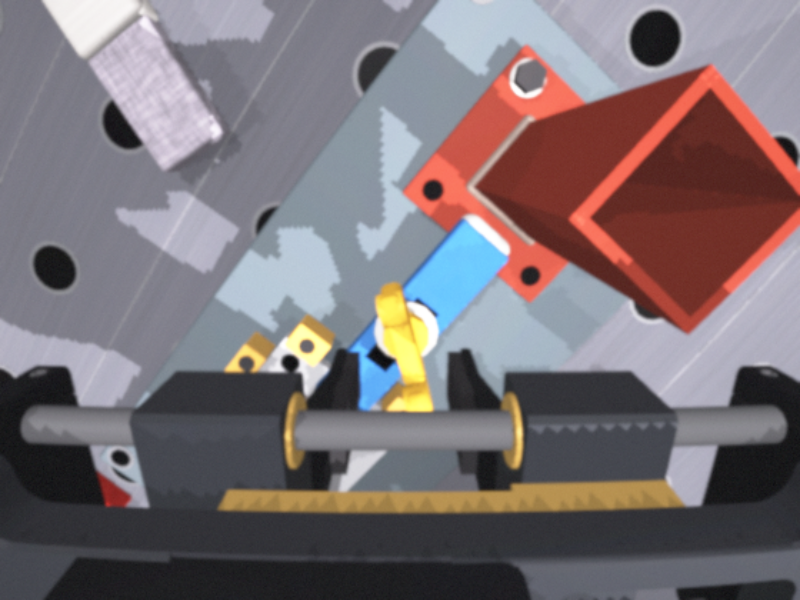

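The wings (390,295)–(420,400) tilt about 8° from the pinch plane and lie between the pads, as computed. Turning slightly, descending to z 0.072 and pinching.

Request:
{"op": "drive_tool", "data": {
  "steps": [0, 0, -0.03, 0, 0, 0, 0.4, 0, 0, 0, 0, 0, 0.012, 0.4, 0, 0, 0, 0, 0, 0.012, 0.4, 0, 0, 0, 0, 0, 0.01, 0.4, 0, 0, 0, 0, 0, 0, 0.3, 0, 0, 0, 0, 0, 0, 0.25, 0, 0, 0, 0, 0, 0, 0, 0, 0, 0, 0, 0, 0, 0, 0, 0, 0, 0, 0, 0, 0, 0, 0, 0, 0, 0, 0, 0]
}}

```text
time_s: 23.1
tcp_pos: [0.5667, 0.044, 0.0722]
ee_rot: [[0.623, -0.782, -0.0], [-0.782, -0.623, -0.001], [0.0, 0.0, -1.0]]
wrist_force: [-1.3, -0.8, 2.4]
gripper_width: 0.136
gripper_force: 27.3
```

```bash
python3 - <<'E'
from h import *
st()
E
```

```text
23.1 jig [-0.2 -0.3] z 0.0722 yaw rel -ey deg 42.29 F [-1.3 -0.8  2.4] M [-0.459  0.408  0.296] w 11.8 g 27.3
```

Request:
{"op": "drive_tool", "data": {
  "steps": [0, 0, 0, 0, 0, 0, 0, 0, 0, 0, 0, 0, 0, 0, 0, 0, 0, 0, 0, 0, 0]
}}

```text
time_s: 23.35
tcp_pos: [0.5666, 0.044, 0.0721]
ee_rot: [[0.623, -0.782, -0.0], [-0.782, -0.623, -0.001], [0.0, 0.001, -1.0]]
wrist_force: [-3.1, -0.6, 5.2]
gripper_width: 0.134
gripper_force: 27.3
```

Request:
{"op": "drive_tool", "data": {
  "steps": [0, 0, 0.04, 0, 0, 0, 0]
}}

```text
time_s: 23.43
tcp_pos: [0.5667, 0.044, 0.0722]
ee_rot: [[0.591, -0.807, -0.0], [-0.807, -0.591, -0.001], [0.0, 0.0, -1.0]]
wrist_force: [-2.1, -2.7, 5.4]
gripper_width: 0.137
gripper_force: 27.5
```

```bash
python3 - <<'E'
from h import *
st()
E
```

```text
23.43 jig [-0.1 -0.2] z 0.0722 yaw rel -ey deg 39.93 F [-2.1 -2.7  5.4] M [-0.694  0.748  0.327] w 11.9 g 27.5
```

Request:
{"op": "drive_tool", "data": {
  "steps": [0, 0, 0.04, 0, 0, 0, 0]
}}

```text
time_s: 23.52
tcp_pos: [0.5667, 0.044, 0.0721]
ee_rot: [[0.557, -0.831, -0.0], [-0.831, -0.557, -0.001], [0.0, 0.001, -1.0]]
wrist_force: [-2.5, -3.0, 4.7]
gripper_width: 0.136
gripper_force: 27.5
```

```bash
python3 - <<'E'
from h import *
st()
E
```

```text
23.52 jig [-0.2 -0.2] z 0.0721 yaw rel -ey deg 37.57 F [-2.5 -3.   4.7] M [-0.679  0.779  0.304] w 11.8 g 27.5
```

Request:
{"op": "drive_tool", "data": {
  "steps": [0, 0, 0.04, 0, 0, 0, 0]
}}

```text
time_s: 23.6
tcp_pos: [0.5666, 0.0441, 0.0721]
ee_rot: [[0.523, -0.852, -0.0], [-0.852, -0.523, -0.001], [0.0, 0.0, -1.0]]
wrist_force: [-3.0, -2.2, 5.0]
gripper_width: 0.136
gripper_force: 27.6
```

```bash
python3 - <<'E'
from h import *
st()
E
```

```text
23.6 jig [-0.2 -0.2] z 0.0721 yaw rel -ey deg 35.27 F [-3.  -2.2  5. ] M [-0.717  0.702  0.304] w 11.9 g 27.6
```

Request:
{"op": "drive_tool", "data": {
  "steps": [0, 0, 0.04, 0, 0, 0, 0]
}}

```text
time_s: 23.68
tcp_pos: [0.5667, 0.044, 0.0721]
ee_rot: [[0.489, -0.873, -0.0], [-0.873, -0.489, -0.001], [0.0, 0.001, -1.0]]
wrist_force: [-2.9, -2.7, 5.2]
gripper_width: 0.14
gripper_force: 27.7
```

```bash
python3 - <<'E'
from h import *
st()
E
```

```text
23.68 jig [-0.2 -0.2] z 0.0721 yaw rel -ey deg 32.98 F [-2.9 -2.7  5.2] M [-0.576  0.769  0.348] w 12.2 g 27.7
```

Request:
{"op": "drive_tool", "data": {
  "steps": [0, 0, 0.04, 0, 0, 0, 0]
}}

```text
time_s: 23.77
tcp_pos: [0.5666, 0.0441, 0.0721]
ee_rot: [[0.453, -0.891, -0.0], [-0.891, -0.453, -0.001], [0.0, 0.0, -1.0]]
wrist_force: [-2.8, -3.0, 5.4]
gripper_width: 0.138
gripper_force: 27.8
```

```bash
python3 - <<'E'
from h import *
st()
E
```

```text
23.77 jig [-0.2 -0.2] z 0.0721 yaw rel -ey deg 30.7 F [-2.8 -3.   5.4] M [-0.614  0.793  0.374] w 12.0 g 27.8
```

Request:
{"op": "drive_tool", "data": {
  "steps": [0, 0, 0.04, 0, 0, 0, 0]
}}

```text
time_s: 23.85
tcp_pos: [0.5667, 0.0441, 0.0721]
ee_rot: [[0.417, -0.909, -0.0], [-0.909, -0.417, -0.001], [0.0, 0.0, -1.0]]
wrist_force: [-3.1, -2.3, 5.2]
gripper_width: 0.135
gripper_force: 27.9
```

```bash
python3 - <<'E'
from h import *
st()
E
```

```text
23.85 jig [-0.2 -0.2] z 0.0721 yaw rel -ey deg 28.4 F [-3.1 -2.3  5.2] M [-0.597  0.724  0.405] w 11.7 g 27.9
```

Request:
{"op": "drive_tool", "data": {
  "steps": [0, 0, 0.04, 0, 0, 0, 0]
}}

```text
time_s: 23.93
tcp_pos: [0.5666, 0.0441, 0.0721]
ee_rot: [[0.381, -0.925, -0.0], [-0.925, -0.381, -0.001], [0.0, 0.0, -1.0]]
wrist_force: [-2.4, -2.9, 6.0]
gripper_width: 0.135
gripper_force: 28.0
```

```bash
python3 - <<'E'
from h import *
st()
E
```

```text
23.93 jig [-0.2 -0.2] z 0.0721 yaw rel -ey deg 26.11 F [-2.4 -2.9  6. ] M [-0.643  0.732  0.383] w 11.8 g 28.0
```

Torque is clearly climbing (0.30 to about 0.40). I'll continue in small steps towards 0.45.

Request:
{"op": "drive_tool", "data": {
  "steps": [0, 0, 0.03, 0, 0, 0, 0]
}}

```text
time_s: 24.02
tcp_pos: [0.5666, 0.0441, 0.0721]
ee_rot: [[0.353, -0.936, -0.0], [-0.936, -0.353, -0.001], [0.0, 0.0, -1.0]]
wrist_force: [-2.9, -2.8, 5.7]
gripper_width: 0.141
gripper_force: 28.1
```

```bash
python3 - <<'E'
from h import *
st()
E
```

```text
24.02 jig [-0.2 -0.2] z 0.0721 yaw rel -ey deg 24.41 F [-2.9 -2.8  5.7] M [-0.545  0.762  0.421] w 12.3 g 28.1
```

Request:
{"op": "drive_tool", "data": {
  "steps": [0, 0, 0.03, 0, 0, 0, 0]
}}

```text
time_s: 24.1
tcp_pos: [0.5666, 0.0441, 0.0721]
ee_rot: [[0.325, -0.946, -0.0], [-0.946, -0.325, -0.001], [0.0, 0.0, -1.0]]
wrist_force: [-1.8, -1.6, 4.3]
gripper_width: 0.139
gripper_force: 28.2
```

```bash
python3 - <<'E'
from h import *
st()
E
```

```text
24.1 jig [-0.2 -0.2] z 0.0721 yaw rel -ey deg 22.71 F [-1.8 -1.6  4.3] M [-0.628  0.802  0.418] w 12.1 g 28.2
```

Request:
{"op": "drive_tool", "data": {
  "steps": [0, 0, 0.03, 0, 0, 0, 0]
}}

```text
time_s: 24.18
tcp_pos: [0.5666, 0.0441, 0.0721]
ee_rot: [[0.297, -0.955, -0.0], [-0.955, -0.297, -0.001], [0.0, 0.001, -1.0]]
wrist_force: [-2.3, -1.9, 5.0]
gripper_width: 0.137
gripper_force: 28.3
```

```bash
python3 - <<'E'
from h import *
st()
E
```

```text
24.18 jig [-0.3 -0.2] z 0.0721 yaw rel -ey deg 20.99 F [-2.3 -1.9  5. ] M [-0.57   0.712  0.474] w 11.9 g 28.3
```

Request:
{"op": "drive_tool", "data": {
  "steps": [0, 0, 0.03, 0, 0, 0, 0]
}}

```text
time_s: 24.27
tcp_pos: [0.5666, 0.0441, 0.072]
ee_rot: [[0.268, -0.963, -0.0], [-0.963, -0.268, -0.001], [0.0, 0.0, -1.0]]
wrist_force: [-1.0, -1.5, 4.5]
gripper_width: 0.139
gripper_force: 28.4
```

```bash
python3 - <<'E'
from h import *
st()
x=np.radians(37.57-np.array([39.93,37.57,35.27,32.98,30.7,28.4,26.11,24.41,22.71]));y=[.327,.304,.304,.348,.374,.405,.383,.421,.418]
p=np.polyfit(x,y,1);print(p,np.polyval(p,x[-1]))
E
```

```text
24.27 jig [-0.2 -0.2] z 0.072 yaw rel -ey deg 19.28 F [-1.  -1.5  4.5] M [-0.607  0.718  0.432] w 12.1 g 28.4
[0.40550646 0.31766675] 0.42283725395416705
```

The fitted torque is now about 0.447 N m, right at the target. Releasing and withdrawing.

Request:
{"op": "drive_tool", "data": {
  "steps": [0, 0, 0, 0, 0, 0, 0.5, 0, 0, 0, 0, 0, 0, 0.5, 0, 0, 0, 0, 0, 0, 0.5, 0, 0, 0, 0, 0, 0, 0.5, 0, 0, 0, 0, 0, -0.02, 0.5, 0, 0, 0, 0, 0, -0.03, 0.5, 0, 0, 0, 0, 0, -0.04, 0.5, 0, 0, 0, 0, 0, -0.04, 0.5, 0, 0, 0, 0, 0, -0.04, 0.5, 0, 0, 0, 0, 0, 0, 0.5]
}}

```text
time_s: 25.1
tcp_pos: [0.5715, 0.0451, 0.2512]
ee_rot: [[0.27, -0.963, 0.018], [-0.963, -0.27, 0.003], [0.002, -0.019, -1.0]]
wrist_force: [0.6, 0.3, 1.4]
gripper_width: 0.498
gripper_force: 0.0
```

Request:
{"op": "drive_tool", "data": {
  "steps": [0, 0, 0.12, 0, 0, 0, 0.9, 0, 0, 0.12, 0, 0, 0, 1, 0, 0, 0.095, 0, 0, 0, 1, 0, 0, 0, 0, 0, 0, 1, 0, 0, 0, 0, 0, 0, 1, 0, 0, 0, 0, 0, 0, 1, 0, 0, 0, 0, 0, 0, 1, 0, 0, 0, 0, 0, 0, 1]
}}

```text
time_s: 25.77
tcp_pos: [0.5668, 0.0444, 0.2415]
ee_rot: [[-0.062, -0.998, -0.0], [-0.998, 0.062, -0.0], [0.0, 0.0, -1.0]]
wrist_force: [-1.0, 0.1, 0.8]
gripper_width: 0.966
gripper_force: 0.0
```

```bash
python3 - <<'E'
from h import *
st()
P=r.camera_params("wrist");I=r.capture("wrist");cv2.imwrite("pics/w7.png",I);np.save("w7.npy",P["extrinsics"])
C=I[110:310,185:385]
cv2.imwrite("pics/w7v.png",cv2.resize(C,None,fx=3,fy=3,interpolation=cv2.INTER_CUBIC))
E
```

```text
25.77 jig [-0.   0.1] z 0.2415 yaw rel -ey deg 0.17 F [-1.   0.1  0.8] M [ 0.138 -0.041 -0.012] w 84.1 g 0.0
```

View pics/w7v.png

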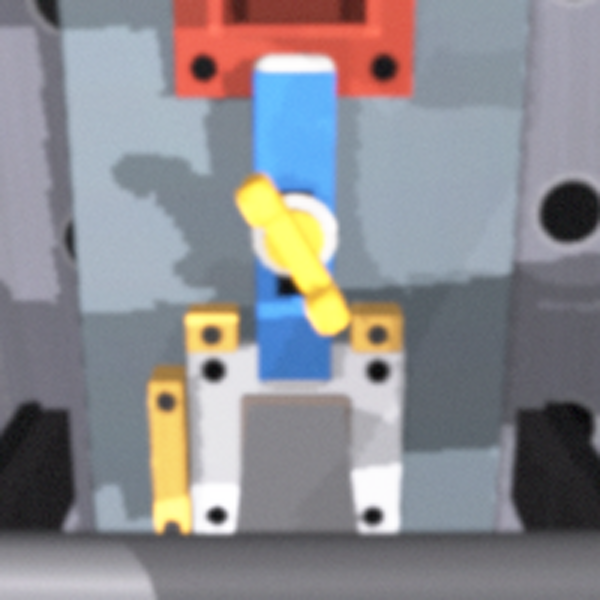

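The last view shows the flange still against the blocks and bar, the strap nose on it, and the gripper clear. I'll do a numeric check, then hand in.

```bash
python3 - <<'E'
from h import *
P=r.camera_params("wrist");P["extrinsics"]=np.load("w7.npy")
W=lambda X,Y,z:J(onplane(P,(185+X/3-.33,110+Y/3-.33),z))
h=np.array([W(*q,.023) for q in((213,370),(377,370),(217,515),(372,515))]);b=np.array([W(*q,.033) for q in((211,334),(377,334))])
d=W(258,203,.075)-W(327,312,.075)
print(h.mean(0)-b.mean(0),"skew deg",np.degrees(np.arctan2(*(h[0]-h[1])[::-1])),"wing",np.degrees(np.arctan2(d[1],d[0])))
ok=np.linalg.norm(h.mean(0)-b.mean(0)-[0,53])<2.5
if ok: print(r.finish_job())
E
```

```text
[-0.52833919 53.17241273] skew deg 0.15271446708885977 wing -58.30376574078982
the job is handed in; nothing more can be done
None
```

The job is handed in: the post is seated within about 1 mm of home, the nut is tightened to about 0.45 N m, and the gripper is clear of everything; no verdict came back from the judge.

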